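# Unload the core samples from the latched transport case

### The job

Flip the toggle latch of the sample case open, lift the lid until it stands open by itself, and move every small asphalt core that is in the case into the flat steel tray, each standing upright on the tray's floor. Then lower the lid gently until it is shut (do not let it fall) and flip the latch fully back to hold it. Leave the other things on the table where they are.

Things in the scene. Friction and masses are not known exactly. Their poses are not given: they have to be found in the camera images.
- latch_pivot (a point): Pivot of the latch lever, in the middle of the front of the case, 14 mm before the front wall and 56 mm above the table. The case (grey, 150 mm deep, 300 wide, 66 high, 5 mm walls, with a flat lid 12 thick on top, so 78 high) does not move on the table. This frame is the case's: x from its front (latch side, towards the robot) to its hinge at the back, y to its left, z up.
- latch (a joint): Angle of the latch lever about its pivot (level, along the case's y), rad: 0 = closed (lever leans back over the lid, a hook above the lid's steel catch holds the lid down), 1.4 = fully open (lever leans forward over the front, lid free). An over-centre spring drives it to the nearer end: about 4 N at the grip to start, dead centre at 0.7, then it snaps over and stays. The lid must be shut before the latch is closed.
- latch_grip (a point): Centre of the black round grip at the end of the latch lever: a cylinder 24 mm in diameter and 22 long, its axis along the case's y, best pinched on its two flat ends from above. It lies 89.5 mm from the pivot; at latch 0 it is 69 mm behind (case +x) and 57 mm above the pivot, 35 mm above the lid top, and it swings up and over towards the case's front (-x) as the latch opens.
- lid_hinge (a point): Middle of the lid's hinge line, at the back rim of the case, 66 mm above the table; axes as the case's (hinge line along y).
- case_lid (a joint): Opening angle of the lid, rad: 0 = shut, 1.75 = at its open stop. It falls shut below about 1.5 and rests on its stop beyond about 1.6. Lid 0.25 kg.
- lid_grip (a point): Centre of the black round bar at the end of the lid's lifting tab, on the lid's front edge left of the latch: a cylinder 16 mm in diameter, 24 long, axis along the case's y, on a tab 14 wide; it stands 32 mm out from the lid's front edge. With the lid shut it is 182 mm in front of (case -x), 95 mm to the left (+y) of and 6 mm above lid_hinge; it turns about the hinge line up and back as the lid opens.
- pocket_middle (a point): Centre of the middle of the three round pockets, on the case's inner floor (5 mm above the table); the others lie 85 mm to each side along the case's y. Pockets are 54 mm wide and 15 deep in a black insert whose top is 20 mm above the table; axes as the case's.
- tray_floor (a point): Centre of the flat steel tray's inner floor, 4 mm above the table. The loose tray is 160 mm (x) by 240 (y) outside, inside 152 by 232, rim 14 mm high over the table, 0.9 kg. Axes are the tray's own, z up.
- core_1_centre (a point): Centre of a small asphalt core, an upright cylinder 50 mm in diameter and 53 high, 0.16 to 0.3 kg; starts in one of the case's pockets, its foot on the case's floor, or is absent. z is its axis, upwards.
- core_2_centre (a point): Centre of a small asphalt core, an upright cylinder 50 mm in diameter and 49 high, 0.16 to 0.3 kg; starts in one of the case's pockets, its foot on the case's floor, or is absent. z is its axis, upwards.
- core_3_centre (a point): Centre of a small asphalt core, an upright cylinder 50 mm in diameter and 51 high, 0.16 to 0.3 kg; starts in one of the case's pockets, its foot on the case's floor, or is absent. z is its axis, upwards.
- tin: Bystander, to be left alone: small open steel-grey tin, 63 mm across, 40 high. Origin under its centre.
- block: Bystander, to be left alone: grey metal gauge block 34 x 50 x 34. Origin under its centre.
- slice: Bystander, to be left alone: flat sawn core slice, 99 across, 26 high. Origin under its centre.
- tape: Bystander, to be left alone: roll of tape, 108 across, 48 high. Origin under its centre.
- brush: Bystander, to be left alone: dust brush with red handle, 212 long. Origin under its centre.
- scoop: Bystander, to be left alone: metal scoop with wooden handle, 195 long. Origin under its centre.

How it is judged:
By the outcome, as a careful person would: the job done as asked, in the order asked, and still so for the second after the job is handed in, with the robot touching nothing.
Of core_1, core_2, core_3 only 2 to 3 are there at a start; the rules pass over those that are not, and their reading is None.
At some moment in a run one of tray, core_1, core_2, core_3 may be knocked a few centimetres aside while the robot is not near it.
It also fails if it takes over 210 s, if anything falls off the work surface, if the arm or the gripper's body presses on something with over 40 N, if the wrist force passes 120 N, or if a joint passes its speed limit or range.

### The arm

A 6-joint arm with a two-finger parallel gripper is mounted at the origin on a cart in front of the work surface, level with it; the furniture and walls round the work are solid. World frame = base frame: x ahead of the robot, y to its left, z up, the work surface at z = 0. Lengths are in m, angles in rad, forces in N, time in s.
With the tool pointing down it reaches from about 0.375 to 0.9 m from the base axis. Payload 3.1 kg.
Tool frame: the origin (TCP) lies on the centre line of the jaws, within the pads' length; the fingertips stand 25 mm ahead of it and the grasp point (between the pads) lies 6 mm ahead of it; z points along the fingers, y is the line along which they close (so a half turn about z gives the same grasp; the last joint's range is limited). The gripper opens to 87 mm and grips with 3 to 60 N. Pads are 19 mm wide; open, the fingers measure 117 mm over their backs; the gripper's body (75 mm by 190 mm) begins 51 mm behind the grasp point.
Start: joints at [-1.399, 0.527, 1.433, -0, 1.181, -0.178], TCP at [0.215, -0.587, 0.248] pointing down, gripper open.
Joint ranges: [-3.08, 3.08], [-0.75, 2.2], [0.22, 2.44], [-1.43, 4.57], [0, 2.65], [-2.85, 2.85]. Speed limits (rad/s): [2.79, 2.79, 3.14, 3.14, 3.14, 3.14].

### API

Orientations are given as a unit quaternion [w, x, y, z].
In Python, from station import arm gives the robot as it stands.
- The arm moves only by the tool jog_arm, never from a script. Its argument "plan" is a list that holds one entry, the list of rows, each a list of 7 numbers: the shift along the tool's x, y, z each as a share of 400 mm, from -1 to 1, then the turn, a rotation vector about the tool's x, y, z each as a share of pi rad, from -1 to 1, then the gripper's target within -1 to 1 (fully open at 1, half-way at 0, shut at -1). A call has 1 to 10 rows; each row shifts and turns the commanded pose from where the row before left it, along the tool's axes as they then stand; what a row does not reach is not made up. A row lasts 1/12 s, in which the tool goes at most 41.7 mm and 7.16 degrees, less where a joint would pass 70% of its speed; a pose out of reach is approached as far as the arm can. A call with a number of a shift or a turn outside -1 to 1 is refused whole. A call with a gripper value outside its range is refused whole. The fingers move at their own pace and stop on an object; "force" is the grip in N (left out, the last holds). Time passes only in rows, so rows that do not move let the fingers close. It gives the time, the measured TCP pose, the force, the opening and the grip force at its end, in the units of the state.
- arm.state(): the state, without advancing time (a new reading comes with each control period).
- arm.capture(name): name is "side" or "top"; returns (picture, depth): 384x512x3 uint8, blue, green, red; 384x512 float32, m along the optical axis (not along the pixel's ray), 0 where there is no reading.
- arm.camera_info(name): a dict with "intrinsics" (3x3 intrinsics, pixels), "k1" (the pictures are not rectified: a ray, as slopes to the right and down, at radius r is drawn at 1 + k1 r^2 times it, then the intrinsics apply), "R" (3x3) and "t" (3): a world point X has camera coordinates R X + t. Camera axes: x right, y down, z forward; pixel columns grow to the right and rows downward; lengths in m; the calibration is good to about 2 mm. A picture is of the moment at which its call begins. camera_info takes no time and is no camera call.
- arm.hand_in(): hands the job in; it is judged then, once.
The state is a dict: "clock": time; "joints": joint angles; "joint_velocities": joint speeds; "joint_efforts": joint torques, N m; "eef_pos": TCP position; "ee_rot": TCP orientation; "contact_force": force on the tool from outside, world axes, zero at the start; "torque": the same for the moment, N m; "gripper_width": finger opening in m; "finger_force": force on a finger pad.
Only numpy, scipy, OpenCV 4.12 (cv2) and the standard library are available. Lean on these libraries where they do the work, as an engineer would, in place of code of your own. Each camera call takes 0.05 s, during which the arm holds its last target. There are 200 camera calls.

## Working session

There is one attempt and no reset: what is moved stays moved. The work goes in short steps, Python scripts to look and compute and a tool call to move; the robot and the scene stay as the last step left them, time stands still between calls to the robot, and variables do not carry over. Pictures are saved under pics/ and viewed, at most 14 in all, crops included, and the job is handed in when it is done.

Besides the shell and the picture viewer there is one more tool, called after "Emit:" as name(argument=value, ...) on one line, values as JSON. jog_arm: Moves the arm, as the interface text tells. Its arguments: {"type":"object","properties":{"plan":{"type":"array"},"force":{"type":"number"}},"required":["plan"]}

```bash
ls; mkdir -p pics; cat > h.py <<'E'
import numpy as np, cv2
from station import arm
def snap(n,f=None):
    im,d=arm.capture(n)
    if f: cv2.imwrite('pics/'+f,im)
    return im,d
def rays(n,uv):
    c=arm.camera_info(n);K=np.array(c['intrinsics'],float);R=np.array(c['R']);t=np.array(c['t'])
    p=cv2.undistortPoints(np.array(uv,float).reshape(-1,1,2),K,np.array([c['k1'],0,0,0.])).reshape(-1,2)
    return -R.T@t,p,R,t
def plane(n,uv,z):
    o,p,R,t=rays(n,uv);d=np.c_[p,np.ones(len(p))]@R
    return o+d*((z-o[2])/d[:,2])[:,None]
def pts(n,uv,dep):
    o,p,R,t=rays(n,uv);d=np.c_[p,np.ones(len(p))]@R
    return o+d*np.array(dep)[:,None]
def cloud(n,dep):
    v,u=np.mgrid[0:384,0:512];P=pts(n,np.c_[u.ravel(),v.ravel()],dep.ravel())
    P[dep.ravel()==0]=np.nan
    return P.reshape(384,512,3)
def proj(n,X):
    c=arm.camera_info(n);K=np.array(c['intrinsics'],float)
    return cv2.projectPoints(np.array(X,float).reshape(-1,1,3),cv2.Rodrigues(np.array(c['R']))[0],np.array(c['t']),K,np.array([c['k1'],0,0,0.]))[0].reshape(-1,2)
E
python3 - <<'E'
from h import *
for n in('side','top'):
    im,d=snap(n,n+'0.png'); c=arm.camera_info(n); print(n,c, (d==0).mean())
    np.save(n+'0.npy',d)
s=arm.state();print(s)
E
```

```text
pics
side {'intrinsics': array([[482.80236296,   0.        , 255.84671258],
       [  0.        , 482.80236296, 189.37972002],
       [  0.        ,   0.        ,   1.        ]]), 'k1': -0.15327151879309905, 'R': array([[-0.99575758, -0.09168207,  0.00782512],
       [-0.05549692,  0.53055928, -0.84582914],
       [ 0.07339567, -0.84267506, -0.5333965 ]]), 't': array([0.57832325, 0.12667653, 1.73450841])} 0.004155476888020833
top {'intrinsics': array([[416.24071591,   0.        , 248.51519306],
       [  0.        , 416.24071591, 193.04961558],
       [  0.        ,   0.        ,   1.        ]]), 'k1': -0.14661757828644165, 'R': array([[ 7.59585415e-03, -9.99971139e-01,  1.55551197e-04],
       [-9.91735351e-01, -7.55321774e-03, -1.28077877e-01],
       [ 1.28075356e-01,  8.18595256e-04, -9.91764102e-01]]), 't': array([-0.00877362,  0.5998212 ,  1.55023741])} 0.004247029622395833
{'clock': 0.1, 'joints': array([-1.39848829e+00,  5.28338515e-01,  1.43378053e+00,  1.67466966e-05,
        1.18141106e+00, -1.78490238e-01]), 'joint_velocities': array([-0.00070483, -0.00099422, -0.00425763, -0.00052078,  0.00098932,
       -0.00180354]), 'joint_efforts': array([-2.27865612e-04, -4.40986526e+01, -1.77150947e+01,  6.34016516e-02,
        5.34131681e-02, -4.30856971e-05]), 'eef_pos': array([ 0.21470995, -0.58630619,  0.24668874]), 'ee_rot': array([-9.68696447e-04,  9.84657061e-01,  1.74497946e-01,  1.07378429e-05]), 'contact_force': array([-0.20240533, -0.07248089, -0.6746867 ]), 'torque': array([0.03981763, 0.00658171, 0.01683918]), 'finger_force': 0.0, 'gripper_width': 0.08707908327370084}
```

View pics/top0.png

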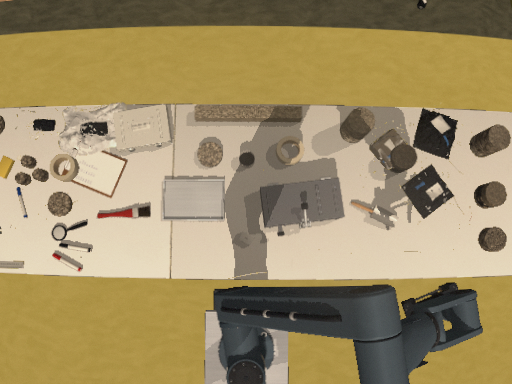

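View pics/side0.png

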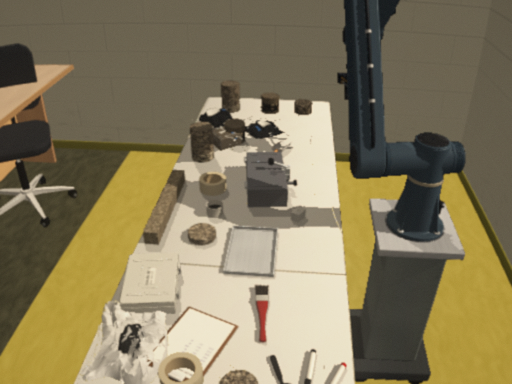

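The top view shows the case at about (261–343, 178–227), with the latch grip at (305, 206) and the lid bar at (281, 233). The tray is at about (163–225, 177–220), left of the case. The side view shows the same layout: case at (268, 180), tray at (250, 250).

```bash
cat > m1.py <<'E'
from h import *
im=cv2.imread('pics/top0.png');d=np.load('top0.npy');P=cloud('top',d)
Z=P[...,2]
def box(mask,name):
    q=P[mask][:,:2].astype(np.float32);r=cv2.minAreaRect(q);print(name,len(q),r,'z',np.median(Z[mask]));return r
roi=np.zeros(Z.shape,bool);roi[170:240,250:350]=1
m=roi&(Z>.066)&(Z<.088); m=cv2.morphologyEx(m.astype(np.uint8),cv2.MORPH_OPEN,np.ones((5,5)))>0
box(m,'lid')
h=roi&(Z>.1);print('high',P[h].mean(0),P[h].min(0),P[h].max(0),h.sum())
v,u=np.nonzero(h);print('hi px',u.min(),u.max(),v.min(),v.max())
roi2=np.zeros(Z.shape,bool);roi2[170:228,155:235]=1
print('tray z floor',np.median(Z[190:210,180:210]))
m=roi2&(Z>.009);box(m,'rim')
print('rim z',np.percentile(Z[m],[50,90]))
# lid bar
r3=np.zeros(Z.shape,bool);r3[226:240,272:292]=1
m=r3&(Z>.05);print('bar',P[m].mean(0),P[m].min(0),P[m].max(0),m.sum())
print('table z',np.median(Z[230:260,180:220]))
cv2.imwrite('pics/c1.png',np.hstack([cv2.resize(im[165:245,250:350],None,fx=4,fy=4,interpolation=2),cv2.resize(cv2.imread('pics/side0.png')[140:220,225:325],None,fx=4,fy=4,interpolation=2)]))
E
python3 m1.py
```

```text
lid 3000 ((0.5694363117218018, -0.2023584097623825), (0.15955403447151184, 0.2992890477180481), 8.09300708770752) z 0.07753132567152876
high [ 0.53347397 -0.20770709  0.11507211] [ 0.4979767  -0.21584455  0.10004174] [ 0.55509507 -0.19516463  0.13007102] 65
hi px 301 307 203 219
tray z floor nan
rim 358 ((0.5819343328475952, 0.20782840251922607), (0.22417446970939636, 0.30391594767570496), 0.6975584030151367) z 0.011401255394774656
rim z [0.01140126 0.01714571]
bar [ 0.45633124 -0.12009592  0.07681546] [ 0.43991009 -0.13291966  0.05069474] [ 0.474286   -0.09215277  0.08578251] 47
table z nan
```

View pics/c1.png

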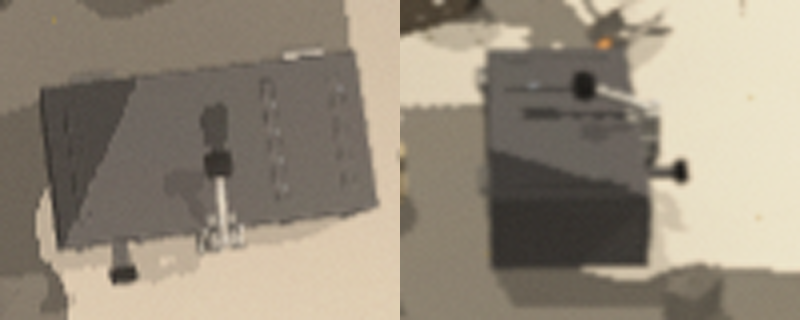

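The crop shows the case turned by about 8°. The latch grip is at top px (304.5, 205) and side px (271, 161.5), and the lid bar is at top px (280.7, 233.2) and side px (295, 182.7).

```bash
cat >> h.py <<'E'
def tri(a,b):
    ps=[];
    for n,uv in(('top',a),('side',b)):
        o,p,R,t=rays(n,[uv]);d=np.r_[p[0],1]@R;ps.append((o,d/np.linalg.norm(d)))
    (o1,d1),(o2,d2)=ps;s=np.linalg.lstsq(np.c_[d1,-d2],o2-o1,rcond=None)[0]
    A,B=o1+s[0]*d1,o2+s[1]*d2;return (A+B)/2,np.linalg.norm(A-B)
E
cat > m2.py <<'E'
from h import *
T=cv2.imread('pics/top0.png');S=cv2.imread('pics/side0.png');d=np.load('top0.npy');P=cloud('top',d);Z=P[...,2]
def blk(im,u,v,th=50,r=5):
    u=round(u);v=round(v)
    m=np.zeros(im.shape[:2],bool);m[v-r:v+r+1,u-r:u+r+1]=1
    m&=im.max(2)<th;vv,uu=np.nonzero(m);return (uu.mean(),vv.mean()),len(uu)
for n,a,b in(('latchgrip',(304.5,205),(271,161.5)),('bar',(280.75,233.25),(293.5,182.7))):
    A,B=blk(T,*a),blk(S,*b);print(n,A,B,tri(A[0],B[0]))
roi=np.zeros(Z.shape,bool);roi[170:240,250:350]=1
m=roi&(Z>.07)&(Z<.086)
m=cv2.morphologyEx(m.astype(np.uint8),cv2.MORPH_OPEN,np.ones((5,5)))>0
q=P[m][:,:2]
for deg in(6,7,8,9):
    a=np.radians(deg);x=np.array([np.cos(a),np.sin(a)]);y=np.array([-x[1],x[0]])
    X=q@x;Y=q@y
    # edges per strip
    f=[(X[(Y>c)&(Y<c+.03)].min(),X[(Y>c)&(Y<c+.03)].max()) for c in np.arange(Y.min()+.01,Y.max()-.03,.03)]
    g=[(Y[(X>c)&(X<c+.03)].min(),Y[(X>c)&(X<c+.03)].max()) for c in np.arange(X.min()+.02,X.max()-.04,.03)]
    print(deg,np.round(f,3).tolist(),np.round(g,3).tolist())
E
python3 m2.py
python3 - <<'E'
from h import *
T=cv2.imread('pics/top0.png');d=np.load('top0.npy');P=cloud('top',d);Z=P[...,2]
print('tabl',np.nanmedian(Z[235:265,180:220]),'floor',np.nanmedian(Z[190:210,180:210]),'nan',np.isnan(Z[190:210,180:210]).mean())
g=cv2.cvtColor(T,cv2.COLOR_BGR2GRAY)[168:230,152:236]
m=(g<200).astype(np.uint8);m=cv2.morphologyEx(m,cv2.MORPH_OPEN,np.ones((3,3)))
c=max(cv2.findContours(m,0,2)[0],key=cv2.contourArea).reshape(-1,2)+[152,168]
W=plane('top',c,.014)[:,:2].astype(np.float32);print(cv2.minAreaRect(W), c.min(0),c.max(0))
E
```

```text
** On entry to DLASCL parameter number  4 had an illegal value
 ** On entry to DLASCL parameter number  4 had an illegal value
 ** On entry to DLASCL parameter number  4 had an illegal value
 ** On entry to DLASCL parameter number  4 had an illegal value
 ** On entry to DLASCL parameter number  5 had an illegal value
 ** On entry to DLASCL parameter number  4 had an illegal value
tabl -0.00015536389058912192 floor 0.0034141778377475562 nan 0.006666666666666667
((0.5815149545669556, 0.19407981634140015), (0.2390754222869873, 0.29242172837257385), 0.5980665683746338) [160 168] [235 229]m2.py:6: RuntimeWarning: Mean of empty slice.
  m&=im.max(2)<th;vv,uu=np.nonzero(m);return (uu.mean(),vv.mean()),len(uu)
  ret = ret.dtype.type(ret / rcount)
Traceback (most recent call last):
  File "m2.py", line 8, in <module>
    A,B=blk(T,*a),blk(S,*b);print(n,A,B,tri(A[0],B[0]))
                                        ~~~^^^^^^^^^^^
  File "h.py", line 28, in tri
    (o1,d1),(o2,d2)=ps;s=np.linalg.lstsq(np.c_[d1,-d2],o2-o1,rcond=None)[0]
                         ~~~~~~~~~~~~~~~^^^^^^^^^^^^^^^^^^^^^^^^^^^^^^^^
numpy.linalg.LinAlgError: SVD did not converge in Linear Least Squares
```

```bash
sed -i 's/m&=im.max(2)<th/m\&=im.max(2)<im.max(2)[m].min()+25/' m2.py; python3 m2.py
python3 - <<'E'
from h import *
d=np.load('top0.npy');P=cloud('top',d);Z=P[...,2]
m=np.zeros(Z.shape,np.uint8);m[174:224,159:229]=((Z>.0075)&(Z<.03))[174:224,159:229]
for r in range(174,224,3):print(''.join('#' if v else '.' for v in m[r,159:229]))
print(cv2.minAreaRect(plane('top',[(163,178),(224,177.5),(225,219.5),(162.5,220.5)],.014)[:,:2].astype(np.float32)))
E
```

```text
latchgrip ((np.float64(304.0232558139535), np.float64(205.3953488372093)), 43) ((np.float64(270.4), np.float64(161.04)), 25) (array([ 0.5448838 , -0.20582946,  0.1161039 ]), np.float64(0.0027431661885512684))
bar ((np.float64(280.5), np.float64(233.16666666666666)), 18) ((np.float64(294.57142857142856), np.float64(182.28571428571428)), 7) (array([ 0.44592367, -0.12340437,  0.07504145]), np.float64(0.001672779700303696))
6 [[0.495, 0.615], [0.469, 0.621], [0.469, 0.614], [0.468, 0.612], [0.469, 0.613], [0.467, 0.612], [0.468, 0.611], [0.465, 0.598], [0.461, 0.615]] [[-0.402, -0.113], [-0.406, -0.111], [-0.409, -0.111], [-0.408, -0.111]]
7 [[0.488, 0.609], [0.463, 0.614], [0.463, 0.608], [0.462, 0.607], [0.464, 0.608], [0.463, 0.608], [0.464, 0.607], [0.462, 0.595], [0.458, 0.612]] [[-0.411, -0.122], [-0.416, -0.121], [-0.419, -0.121], [-0.418, -0.121]]
8 [[0.481, 0.602], [0.456, 0.608], [0.457, 0.598], [0.457, 0.602], [0.459, 0.603], [0.459, 0.603], [0.46, 0.603], [0.459, 0.592], [0.456, 0.61]] [[-0.419, -0.13], [-0.425, -0.13], [-0.429, -0.13], [-0.428, -0.131]]
9 [[0.473, 0.6], [0.4
[... 810 characters left out ...]
.#.###.##........###....
....##......#..................................#....#...........##....
..#.##....................#...............................#.....##....
....#.#...#..##................##..#......#.#..#...............##.....
....##..###..........##........#.##..........#.......#..##............
....##.#......#..............................#.#.......#........#.....
....#..#........#.......#.#.........##..........#......#.#......#.....
....######.####.#################.#################.............#.....
.......................#..............................................
((0.5798287987709045, 0.20889750123023987), (0.16663013398647308, 0.24245719611644745), 1.4943293333053589)
```

```bash
cat >> h.py <<'E'
from scipy.spatial.transform import Rotation as Ro, Slerp
YAW=np.radians(7.1); PIV=np.array([.4475,-.271]); HX=PIV[0]+.1635  # case-aligned coords
def case(x,y,z):  # offsets from latch pivot (x,y), z over table
    a=PIV+[x,y];c,s=np.cos(YAW),np.sin(YAW);return [a[0]*c-a[1]*s,a[0]*s+a[1]*c,z]
def ori(yaw,lean): return Ro.from_euler('ZY',[yaw,lean],degrees=True)*Ro.from_matrix(np.diag([1.,-1,-1]))
def plan(steps,cmd=None):
    """steps: (grasp point xyz, yaw deg, lean deg, rows, grip) -> rows"""
    s=arm.state();p=np.array(s['eef_pos']);q=Ro.from_quat(np.array(s['ee_rot'])[[1,2,3,0]])
    out=[]
    for g,yaw,lean,n,gr in steps:
        qt=ori(yaw,lean);pt=np.array(g)-.006*qt.as_matrix()[:,2];p0=p.copy();sl=Slerp([0,1],Ro.concatenate([q,qt]))
        for k in range(1,n+1):
            sh=q.inv().apply(p0+(pt-p0)*k/n-p)/.4; tu=(q.inv()*sl(k/n)).as_rotvec()/np.pi
            sh,tu=np.round(sh,3),np.round(tu,3); out.append([*sh.tolist(),*tu.tolist(),gr])
            if np.linalg.norm(sh)>.104 or np.linalg.norm(tu)>.0397: print('ROW TOO BIG')
            p=p+q.apply(sh*.4);q=q*Ro.from_rotvec(tu*np.pi)
    for i in range(0,len(out),10):print(str([[float(v)+0. for v in r] for r in out[i:i+10]]).replace('-0.0,','0,').replace('0.0,','0,'))
def st():
    s=arm.state();q=Ro.from_quat(np.array(s['ee_rot'])[[1,2,3,0]]);g=s['eef_pos']+.006*q.as_matrix()[:,2]
    c,w=np.cos(YAW),np.sin(YAW)
    print('t',round(s['clock'],2),'g',np.round(g,4),'case',np.round([g[0]*c+g[1]*w-PIV[0],-g[0]*w+g[1]*c-PIV[1],g[2]],4),'j',np.round(s['joints'],2),'F',np.round(s['contact_force'],1),'w',round(s['gripper_width'],4),round(s['finger_force'],1))
E
python3 - <<'E'
from h import *
print(case(.069,0,.113))
plan([(case(.069,0,.17),7.1,0,18,.1),(case(.069,0,.113),7.1,0,3,.1)])
E
```

```text
[np.float64(0.5460354461145284), np.float64(-0.20508179243050295), 0.113]
[[0.061, -0.034, 0.01, 0, 0, 0.004, 0.1], [0.061, -0.035, 0.01, 0, 0, 0.004, 0.1], [0.061, -0.035, 0.01, 0, 0, 0.004, 0.1], [0.06, -0.036, 0.01, 0, 0, 0.004, 0.1], [0.06, -0.037, 0.01, 0, 0, 0.004, 0.1], [0.059, -0.038, 0.009, 0, 0, 0.004, 0.1], [0.058, -0.038, 0.01, 0, 0, 0.004, 0.1], [0.059, -0.039, 0.01, 0, 0, 0.004, 0.1], [0.057, -0.04, 0.01, 0, 0, 0.004, 0.1], [0.058, -0.041, 0.01, 0, 0, 0.004, 0.1]]
[[0.056, -0.041, 0.01, 0, 0, 0.004, 0.1], [0.056, -0.042, 0.01, 0, 0, 0.004, 0.1], [0.056, -0.043, 0.01, 0, 0, 0.004, 0.1], [0.055, -0.043, 0.01, 0, 0, 0.004, 0.1], [0.055, -0.044, 0.01, -0.001, 0, 0.004, 0.1], [0.054, -0.045, 0.009, 0, 0, 0.004, 0.1], [0.053, -0.046, 0.01, 0, 0, 0.004, 0.1], [0.053, -0.046, 0.01, 0, 0, 0.004, 0.1], [0, 0, 0.047, 0, 0, 0, 0.1], [0, 0, 0.048, 0, 0, 0, 0.1]]
[[0, 0, 0.047, 0, 0, 0, 0.1]]
```

Emit:
jog_arm(plan=[[[0.061, -0.034, 0.01, 0, 0, 0.004, 0.1], [0.061, -0.035, 0.01, 0, 0, 0.004, 0.1], [0.061, -0.035, 0.01, 0, 0, 0.004, 0.1], [0.06, -0.036, 0.01, 0, 0, 0.004, 0.1], [0.06, -0.037, 0.01, 0, 0, 0.004, 0.1], [0.059, -0.038, 0.009, 0, 0, 0.004, 0.1], [0.058, -0.038, 0.01, 0, 0, 0.004, 0.1], [0.059, -0.039, 0.01, 0, 0, 0.004, 0.1], [0.057, -0.04, 0.01, 0, 0, 0.004, 0.1], [0.058, -0.041, 0.01, 0, 0, 0.004, 0.1]]], force=15)

```text
clock: 0.93
eef_pos: [0.3996, -0.3738, 0.2075]
ee_rot: [-0.0, 0.994, 0.112, -0.0]
contact_force: [0.1, -0.5, -0.4]
gripper_width: 0.0478
finger_force: 0.0
```

Emit:
jog_arm(plan=[[[0.056, -0.041, 0.01, 0, 0, 0.004, 0.1], [0.056, -0.042, 0.01, 0, 0, 0.004, 0.1], [0.056, -0.043, 0.01, 0, 0, 0.004, 0.1], [0.055, -0.043, 0.01, 0, 0, 0.004, 0.1], [0.055, -0.044, 0.01, 0, 0, 0.004, 0.1], [0.054, -0.045, 0.009, 0, 0, 0.004, 0.1], [0.053, -0.046, 0.01, 0, 0, 0.004, 0.1], [0.053, -0.046, 0.01, 0, 0, 0.004, 0.1], [0, 0, 0, 0, 0, 0, 0.1], [0, 0, 0, 0, 0, 0, 0.1]]])

```text
clock: 1.77
eef_pos: [0.5465, -0.2043, 0.1757]
ee_rot: [-0.0, 0.998, 0.064, -0.001]
contact_force: [-0.2, -0.2, -0.5]
gripper_width: 0.0479
finger_force: 0.0
```

```bash
python3 - <<'E'
from h import *
st();
plan([(case(.069,0,.113),7.1,0,3,.1)])
T,d=snap('top','t1.png');S,_=snap('side','s1.png')
cv2.imwrite('pics/c2.png',np.hstack([cv2.resize(T[165:245,250:350],None,fx=4,fy=4,interpolation=2),cv2.resize(S[120:200,225:325],None,fx=4,fy=4,interpolation=2)]))
E
```

```text
t 1.77 g [ 0.5464 -0.2043  0.1697] case [0.0695 0.0007 0.1697] j [-0.55  0.56  1.61 -0.    0.97  0.89] F [-0.2 -0.2 -0.5] w 0.0479 0.0
[[0, 0.001, 0.047, 0, 0, 0, 0.1], [-0.001, 0, 0.047, 0, 0, 0.001, 0.1], [0, 0.001, 0.048, 0, 0, 0, 0.1]]
```

View pics/c2.png

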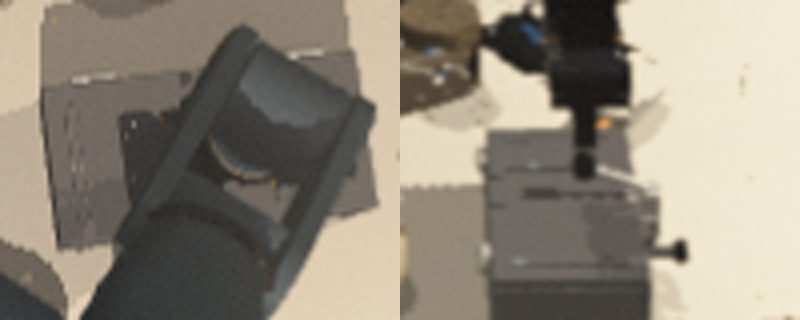

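The side crop shows the fingers directly above the latch grip, at (584, 160).

Emit:
jog_arm(plan=[[[0, 0.001, 0.047, 0, 0, 0, 0.1], [-0.001, 0, 0.047, 0, 0, 0.001, 0.1], [0, 0.001, 0.048, 0, 0, 0, 0.1], [0, 0, 0, 0, 0, 0, -0.6], [0, 0, 0, 0, 0, 0, -1], [0, 0, 0, 0, 0, 0, -1], [0, 0, 0, 0, 0, 0, -1], [0, 0, 0, 0, 0, 0, -1]]], force=20)

```text
clock: 2.53
eef_pos: [0.5465, -0.2073, 0.1209]
ee_rot: [0.001, 0.998, 0.06, 0.001]
contact_force: [0.0, -0.5, -0.2]
gripper_width: 0.0223
finger_force: 0.4
```

```bash
python3 - <<'E'
from h import *
st()
def L(th,dy=0): a=np.radians(39.6)+th; return case(.0895*np.cos(a),dy,.056+.0895*np.sin(a))
plan([(L(t),7.1,0,1,-1) for t in np.linspace(.1,1.4,18)])
E
```

```text
t 2.53 g [ 0.5466 -0.2073  0.1149] case [ 0.0692 -0.0022  0.1149] j [-0.55  0.64  1.64 -0.    0.85  0.9 ] F [ 0.  -0.5 -0.2] w 0.0223 0.4
[[-0.016, -0.006, -0.012, 0.001, -0.001, -0.001, -1.0], [-0.012, 0, -0.012, 0, 0, 0, -1.0], [-0.014, 0, -0.01, 0, 0, 0, -1.0], [-0.014, 0, -0.01, 0, 0, 0, -1.0], [-0.015, 0, -0.008, 0, 0, 0, -1.0], [-0.016, 0, -0.007, 0, 0, 0, -1.0], [-0.016, 0, -0.006, 0, 0, 0, -1.0], [-0.016, 0, -0.005, 0, 0, 0, -1.0], [-0.017, 0, -0.003, 0, 0, 0, -1.0], [-0.017, 0, -0.003, 0, 0, 0, -1.0]]
[[-0.017, 0, 0, 0, 0, 0, -1.0], [-0.017, 0, 0, 0, 0, 0, -1.0], [-0.017, 0, 0.002, 0, 0, 0, -1.0], [-0.017, 0, 0.003, 0, 0, 0, -1.0], [-0.016, 0, 0.004, 0, 0, 0, -1.0], [-0.017, 0, 0.006, 0, 0, 0, -1.0], [-0.015, 0, 0.006, 0, 0, 0, -1.0], [-0.015, 0, 0.008, 0, 0, 0, -1.0]]
```

Emit:
jog_arm(plan=[[[0, 0, 0, 0, 0, 0, -1], [0, 0, 0, 0, 0, 0, -1], [-0.013, 0, -0.013, 0, 0, 0, -1], [-0.012, 0, -0.012, 0, 0, 0, -1], [-0.014, 0, -0.01, 0, 0, 0, -1], [-0.014, 0, -0.01, 0, 0, 0, -1], [-0.015, 0, -0.008, 0, 0, 0, -1], [-0.016, 0, -0.007, 0, 0, 0, -1], [-0.016, 0, -0.006, 0, 0, 0, -1], [-0.016, 0, -0.005, 0, 0, 0, -1]]])

```text
clock: 3.37
eef_pos: [0.5014, -0.2128, 0.1498]
ee_rot: [0.001, 0.998, 0.061, 0.003]
contact_force: [5.1, 0.9, 3.3]
gripper_width: 0.0219
finger_force: 20.0
```

Emit:
jog_arm(plan=[[[-0.017, 0, -0.003, 0, 0, 0, -1], [-0.017, 0, -0.002, 0, 0, 0, -1], [-0.017, 0, 0, 0, 0, 0, -1], [-0.017, 0, 0, 0, 0, 0, -1], [-0.017, 0, 0.002, 0, 0, 0, -1], [-0.017, 0, 0.003, 0, 0, 0, -1], [-0.016, 0, 0.004, 0, 0, 0, -1], [-0.017, 0, 0.006, 0, 0, 0, -1], [-0.015, 0, 0.006, 0, 0, 0, -1], [-0.015, 0, 0.008, 0, 0, 0, -1]]])

```text
clock: 4.2
eef_pos: [0.4333, -0.2213, 0.1387]
ee_rot: [0.001, 0.998, 0.061, -0.0]
contact_force: [-2.5, -5.2, 2.3]
gripper_width: 0.0219
finger_force: 20.0
```

```bash
python3 - <<'E'
from h import *
st()
bar=(HX-.182-PIV[0],.095)
print(bar)
plan([(case(-.05,0,.136),7.1,0,1,0.1),(case(-.05,0,.136),7.1,0,3,0.1),(case(-.03,.03,.24),7.1,12,4,.1),(case(bar[0]+.03,bar[1],.16),7.1,35,6,.1),(case(bar[0]+.005,bar[1],.105),7.1,35,3,.1)])
E
```

```text
t 4.2 g [ 0.4333 -0.2213  0.1327] case [-0.0449 -0.0022  0.1327] j [-0.7   0.52  1.88 -0.    0.74  0.75] F [-2.5 -5.2  2.3] w 0.0219 20.0
(np.float64(-0.018500000000000016), 0.095)
[[-0.013, -0.005, -0.008, 0.001, 0, -0.001, 0.1], [0, 0, 0, 0, 0, 0, 0.1], [0, 0, 0, 0, 0, 0, 0.1], [0, 0, 0, 0, 0, 0, 0.1], [0.013, -0.019, -0.065, 0, -0.017, 0, 0.1], [0.01, -0.019, -0.066, 0, -0.016, 0, 0.1], [0.007, -0.019, -0.066, 0, -0.017, 0, 0.1], [0.003, -0.019, -0.066, 0, -0.016, 0.001, 0.1], [0.025, -0.027, 0.029, 0, -0.021, 0, 0.1], [0.026, -0.027, 0.028, 0, -0.022, 0, 0.1]]
[[0.029, -0.027, 0.026, 0, -0.021, 0, 0.1], [0.03, -0.027, 0.023, 0, -0.021, 0, 0.1], [0.031, -0.027, 0.022, 0, -0.022, 0, 0.1], [0.033, -0.027, 0.02, 0, -0.021, 0, 0.1], [0.009, 0, 0.049, 0, 0, 0, 0.1], [0.009, 0, 0.05, 0, 0, 0, 0.1], [0.01, 0, 0.049, 0, 0, 0, 0.1]]
```

Emit:
jog_arm(plan=[[[0, 0, 0, 0, 0, 0, 0.1], [0, 0, 0, 0, 0, 0, 0.1], [0, 0, 0, 0, 0, 0, 0.1], [0, 0, 0, 0, 0, 0, 0.1], [0, -0.019, -0.065, 0, -0.017, 0, 0.1], [0, -0.019, -0.065, 0, -0.017, 0, 0.1], [0, -0.019, -0.065, 0, -0.017, 0, 0.1], [0.005, -0.019, -0.065, 0, -0.016, 0, 0.1], [0, 0, 0, 0, 0, 0, 0.1]]])

```text
clock: 4.95
eef_pos: [0.4449, -0.1886, 0.2454]
ee_rot: [0.009, 0.993, 0.062, -0.101]
contact_force: [0.4, -0.7, -0.3]
gripper_width: 0.0479
finger_force: 0.0
```

```bash
sed -i 's/PIV=np.array(\[.4475,-.271\])/PIV=np.array([.4475,-.273])/' h.py; python3 - <<'E'
from h import *
st()
plan([(case(.015,.095,.17),7.1,35,7,.1),(case(-.012,.096,.105),7.1,35,3,.1)])
E
```

```text
t 4.95 g [ 0.4437 -0.1887  0.2395] case [-0.0305  0.0309  0.2395] j [-0.56  0.41  1.67 -0.14  1.21  0.95] F [ 0.4 -0.7 -0.3] w 0.0479 0.0
[[0.022, -0.023, 0.021, 0, -0.019, 0, 0.1], [0.023, -0.023, 0.02, 0, -0.018, 0, 0.1], [0.024, -0.023, 0.018, 0.001, -0.019, 0, 0.1], [0.025, -0.023, 0.017, 0, -0.018, 0, 0.1], [0.026, -0.023, 0.016, 0, -0.019, 0, 0.1], [0.027, -0.023, 0.014, 0, -0.018, 0, 0.1], [0.028, -0.023, 0.012, 0, -0.019, -0.001, 0.1], [0.013, -0.001, 0.057, 0, 0, 0, 0.1], [0.012, -0.001, 0.058, 0, 0, 0, 0.1], [0.013, -0.001, 0.057, 0, 0, 0, 0.1]]
```

Emit:
jog_arm(plan=[[[0.022, -0.023, 0.021, 0, -0.019, 0, 0.1], [0.023, -0.023, 0.02, 0, -0.018, 0, 0.1], [0.024, -0.023, 0.018, 0.001, -0.019, 0, 0.1], [0.025, -0.023, 0.017, 0, -0.018, 0, 0.1], [0.026, -0.023, 0.016, 0, -0.019, 0, 0.1], [0.027, -0.023, 0.014, 0, -0.018, 0, 0.1], [0.028, -0.023, 0.012, 0, -0.019, -0.001, 0.1], [0, 0, 0, 0, 0, 0, 0.1]]])

```text
clock: 5.62
eef_pos: [0.4803, -0.1165, 0.1669]
ee_rot: [0.015, 0.95, 0.061, -0.307]
contact_force: [0.1, 0.3, 0.6]
gripper_width: 0.0478
finger_force: 0.0
```

```bash
python3 - <<'E'
from h import *
st()
plan([(case(-.012,.096,.095),7.1,35,4,.1),(case(-.0185,.096,.073),7.1,35,3,.1)])
T,d=snap('top','t2.png');S,_=snap('side','s2.png')
cv2.imwrite('pics/c3.png',np.hstack([cv2.resize(T[165:245,250:350],None,fx=4,fy=4,interpolation=2),cv2.resize(S[120:200,225:325],None,fx=4,fy=4,interpolation=2)]))
E
```

```text
t 5.62 g [ 0.4768 -0.1169  0.1621] case [0.0112 0.0981 0.1621] j [-0.32  0.72  1.47 -0.25  1.53  1.2 ] F [0.1 0.3 0.6] w 0.0478 0.0
[[0.013, 0.002, 0.042, -0.001, 0.001, 0.001, 0.1], [0.012, 0.001, 0.043, 0, 0.001, 0, 0.1], [0.013, 0.001, 0.043, -0.001, 0.001, 0.001, 0.1], [0.012, 0.002, 0.042, 0, 0.001, 0, 0.1], [0.006, 0, 0.018, 0, 0, 0, 0.1], [0.006, 0, 0.018, 0, 0, 0, 0.1], [0.006, 0, 0.019, 0, 0, 0, 0.1]]
```

View pics/c3.png

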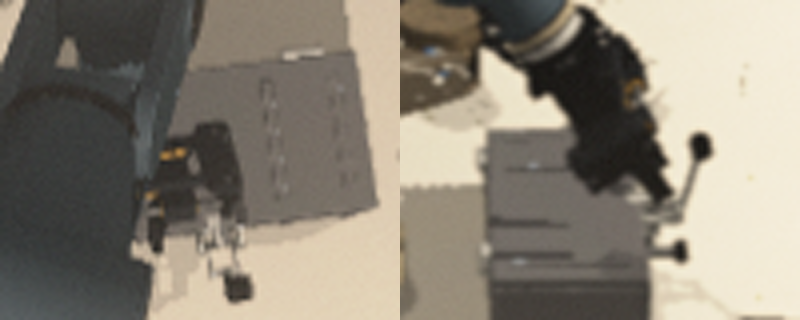

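The latch is open, with its grip at side crop (700, 147). The leaning gripper clears it, and the fingers are above the lid bar at (680, 250).

Emit:
jog_arm(plan=[[[0.013, 0.002, 0.042, -0.001, 0.001, 0.001, 0.1], [0.012, 0.001, 0.043, 0, 0.001, 0, 0.1], [0.013, 0.001, 0.043, -0.001, 0.001, 0.001, 0.1], [0.012, 0.002, 0.042, 0, 0.001, 0, 0.1], [0.006, 0, 0.018, 0, 0, 0, 0.1], [0.006, 0, 0.018, 0, 0, 0, 0.1], [0.006, 0, 0.019, 0, 0, 0, 0.1], [0, 0, 0, 0, 0, 0, 0.1]]])

```text
clock: 6.38
eef_pos: [0.4506, -0.1252, 0.0814]
ee_rot: [0.02, 0.953, 0.057, -0.298]
contact_force: [-1.3, -0.1, 0.4]
gripper_width: 0.0478
finger_force: 0.0
```

Emit:
jog_arm(plan=[[[0, 0, 0, 0, 0, 0, -0.6], [0, 0, 0, 0, 0, 0, -1], [0, 0, 0, 0, 0, 0, -1], [0, 0, 0, 0, 0, 0, -1], [0, 0, 0, 0, 0, 0, -1], [0, 0, 0, 0, 0, 0, -1]]], force=25)

```text
clock: 6.88
eef_pos: [0.4514, -0.1236, 0.0821]
ee_rot: [0.019, 0.953, 0.057, -0.298]
contact_force: [1.8, 4.7, 2.5]
gripper_width: 0.0236
finger_force: 25.0
```

```bash
cat > lid.py <<'E'
from h import *
import sys
st()
s=arm.state();q=Ro.from_quat(np.array(s['ee_rot'])[[1,2,3,0]]);g=s['eef_pos']+.006*q.as_matrix()[:,2]
c,w=np.cos(YAW),np.sin(YAW);dx=g[0]*c+g[1]*w-HX;dz=g[2]-.066;y=-g[0]*w+g[1]*c-PIV[1]
r=np.hypot(dx,dz);a0=np.arctan2(dz,dx);print('r',r,'angle',np.radians(178.1)-a0)
A=float(sys.argv[1]);n=int(sys.argv[2]);th0=np.radians(178.1)-a0
lean0=float(sys.argv[3]);lean1=float(sys.argv[4]);gr=-1
S=[]
for k in range(1,n+1):
    th=th0+(A-th0)*k/n;a=np.radians(178.1)-th;R=.1821
    S.append((case(HX-PIV[0]+R*np.cos(a),y,.066+R*np.sin(a)),7.1,lean0+(lean1-lean0)*k/n,1,gr))
plan(S)
E
python3 lid.py 1.66 30 35 -8
```

```text
t 6.88 g [ 0.448  -0.124   0.0772] case [-0.0182  0.0946  0.0772] j [-0.35  0.81  1.58 -0.27  1.31  1.25] F [1.8 4.7 2.5] w 0.0236 25.0
r 0.1820583097339068 angle 0.02815015791763953
[[-0.013, 0, -0.021, 0, 0.006, -0.001, -1.0], [-0.011, 0, -0.023, 0, 0.008, 0, -1.0], [-0.009, 0, -0.023, 0, 0.008, 0, -1.0], [-0.007, 0, -0.024, 0, 0.008, 0, -1.0], [-0.006, 0, -0.024, 0, 0.008, 0, -1.0], [-0.003, 0, -0.024, 0, 0.008, 0, -1.0], [-0.002, 0, -0.025, 0, 0.008, 0, -1.0], [0.001, 0, -0.025, 0, 0.008, 0, -1.0], [0.002, 0, -0.025, 0, 0.008, 0, -1.0], [0.005, 0, -0.024, 0, 0.008, 0, -1.0]]
[[0.006, 0, -0.024, 0, 0.008, 0, -1.0], [0.008, 0, -0.023, 0, 0.008, -0.001, -1.0], [0.01, 0, -0.022, 0, 0.008, 0, -1.0], [0.012, 0, -0.022, 0, 0.008, 0, -1.0], [0.013, 0, -0.021, 0, 0.008, 0, -1.0], [0.015, 0, -0.019, 0, 0.008, 0, -1.0], [0.017, 0, -0.018, 0, 0.008, 0, -1.0], [0.018, 0, -0.017, 0, 0.008, 0, -1.0], [0.019, 0, -0.015, 0, 0.008, 0, -1.0], [0.02, 0, -0.014, 0, 0.008, 0, -1.0]]
[[0.021, 0, -0.012, 0, 0.008, 0, -1.0], [0.022, 0, -0.01, 0, 0.007, 0, -1.0], [0.023, 0, -0.008, 0, 0.008, 0, -1.0], [0.024, 0, -0.007, 0, 0.008, 0, -1.0], [0.024, 0, -0.004, 0, 0.008, 0, -1.0], [0.024, 0, -0.003, 0, 0.008, 0, -1.0], [0.024, 0, -0.001, 0, 0.008, 0, -1.0], [0.025, 0, 0.001, 0, 0.008, 0, -1.0], [0.024, 0, 0.004, 0, 0.008, 0, -1.0], [0.024, 0, 0.005, 0, 0.008, 0, -1.0]]
```

Emit:
jog_arm(plan=[[[-0.013, 0, -0.021, 0, 0.006, 0, -1], [-0.011, 0, -0.023, 0, 0.008, 0, -1], [-0.009, 0, -0.023, 0, 0.008, 0, -1], [-0.007, 0, -0.024, 0, 0.008, 0, -1], [-0.006, 0, -0.024, 0, 0.008, 0, -1], [-0.003, 0, -0.024, 0, 0.008, 0, -1], [-0.002, 0, -0.025, 0, 0.008, 0, -1], [0.001, 0, -0.025, 0, 0.008, 0, -1], [0.002, 0, -0.025, 0, 0.008, 0, -1], [0.005, 0, -0.024, 0, 0.008, 0, -1]]])

```text
clock: 7.72
eef_pos: [0.479, -0.12, 0.1763]
ee_rot: [0.012, 0.982, 0.059, -0.181]
contact_force: [-3.7, 4.2, 0.1]
gripper_width: 0.0237
finger_force: 25.0
```

```bash
python3 lid.py 1.68 22 24 -8
```

```text
t 7.72 g [ 0.4769 -0.1203  0.1707] case [0.0109 0.0947 0.1707] j [-0.37  0.59  1.61 -0.18  1.27  1.16] F [-3.7  4.2  0.1] w 0.0237 25.0
r 0.1850833192505228 angle 0.5682117828811424
[[0.014, 0, -0.02, 0, -0.009, -0.001, -1.0], [0.006, 0, -0.023, 0, 0.008, 0, -1.0], [0.007, 0, -0.021, 0, 0.008, 0, -1.0], [0.01, 0, -0.021, 0, 0.008, 0, -1.0], [0.01, 0, -0.02, 0, 0.008, 0, -1.0], [0.013, 0, -0.019, 0, 0.009, 0, -1.0], [0.014, 0, -0.018, 0, 0.008, 0, -1.0], [0.015, 0, -0.017, 0, 0.008, 0, -1.0], [0.016, 0, -0.016, 0, 0.008, 0, -1.0], [0.018, 0, -0.014, 0, 0.008, 0, -1.0]]
[[0.018, 0, -0.014, 0, 0.008, 0, -1.0], [0.02, 0, -0.011, 0, 0.008, 0, -1.0], [0.02, 0, -0.01, 0, 0.008, 0, -1.0], [0.021, 0, -0.009, 0, 0.008, 0, -1.0], [0.022, 0, -0.006, 0, 0.008, 0, -1.0], [0.022, 0, -0.006, 0, 0.008, 0, -1.0], [0.022, 0, -0.003, 0, 0.008, 0, -1.0], [0.023, 0, -0.002, 0, 0.009, 0, -1.0], [0.022, 0, 0, 0, 0.008, 0, -1.0], [0.023, 0, 0.002, 0, 0.008, 0, -1.0]]
[[0.022, 0, 0.004, 0, 0.008, 0, -1.0], [0.022, 0, 0.005, 0, 0.008, 0, -1.0]]
```

Emit:
jog_arm(plan=[[[0.01, 0, -0.021, 0, 0.006, 0, -1], [0.007, 0, -0.023, 0, 0.007, 0, -1], [0.009, 0, -0.021, 0, 0.007, 0, -1], [0.011, 0, -0.021, 0, 0.007, 0, -1], [0.012, 0, -0.02, 0, 0.007, 0, -1], [0.014, 0, -0.019, 0, 0.007, 0, -1], [0.015, 0, -0.018, 0, 0.007, 0, -1], [0.016, 0, -0.016, 0, 0.007, 0, -1], [0.017, 0, -0.015, 0, 0.007, 0, -1], [0.018, 0, -0.014, 0, 0.007, 0, -1]]])

```text
clock: 8.55
eef_pos: [0.5478, -0.1112, 0.2367]
ee_rot: [0.006, 0.995, 0.061, -0.075]
contact_force: [-6.2, 5.5, 6.5]
gripper_width: 0.0235
finger_force: 25.0
```

```bash
python3 lid.py 1.70 14 7 -8
```

```text
t 8.55 g [ 0.5469 -0.1113  0.2307] case [0.0814 0.0949 0.2307] j [-0.36  0.51  1.51 -0.08  1.25  1.11] F [-6.2  5.5  6.5] w 0.0235 25.0
r 0.18406820845577507 angle 1.075308964390843
[[0.019, 0, -0.007, 0.001, 0.015, -0.001, -1.0], [0.018, 0, -0.01, 0, 0.006, 0, -1.0], [0.018, 0, -0.009, 0, 0.006, 0, -1.0], [0.018, 0, -0.007, 0, 0.006, 0, -1.0], [0.019, 0, -0.006, 0, 0.006, 0, -1.0], [0.02, 0, -0.005, 0, 0.006, 0, -1.0], [0.019, 0, -0.004, -0.001, 0.006, 0, -1.0], [0.02, 0, -0.002, 0, 0.006, 0, -1.0], [0.02, 0, -0.001, 0, 0.006, 0, -1.0], [0.02, 0, 0, 0, 0.006, 0, -1.0]]
[[0.02, 0, 0.001, 0, 0.006, 0, -1.0], [0.02, 0, 0.003, 0, 0.006, 0, -1.0], [0.02, 0, 0.004, 0, 0.006, 0, -1.0], [0.019, 0, 0.005, 0, 0.006, 0, -1.0]]
```

Emit:
jog_arm(plan=[[[0.019, 0, -0.009, 0, 0.006, 0, -1], [0.018, 0, -0.01, 0, 0.006, 0, -1], [0.018, 0, -0.009, 0, 0.006, 0, -1], [0.018, 0, -0.007, 0, 0.006, 0, -1], [0.019, 0, -0.006, 0, 0.006, 0, -1], [0.02, 0, -0.005, 0, 0.006, 0, -1], [0.019, 0, -0.004, 0, 0.006, 0, -1], [0.02, 0, -0.002, 0, 0.006, 0, -1], [0.02, 0, -0.001, 0, 0.006, 0, -1], [0.02, 0, 0, 0, 0.006, 0, -1]]])

```text
clock: 9.38
eef_pos: [0.6293, -0.1009, 0.2552]
ee_rot: [-0.0, 0.998, 0.061, 0.024]
contact_force: [-2.1, 8.1, 8.4]
gripper_width: 0.0236
finger_force: 25.0
```

```bash
python3 lid.py 1.72 6 -1 -8
```

```text
t 9.38 g [ 0.6296 -0.1009  0.2492] case [0.1648 0.0951 0.2492] j [-0.34  0.52  1.43  0.02  1.15  1.1 ] F [-2.1  8.1  8.4] w 0.0236 25.0
r 0.183214250182166 angle 1.5445185171811344
[[0.013, 0, 0.004, 0.001, -0.003, -0.001, -1.0], [0.013, 0, 0.001, 0, 0.006, 0, -1.0], [0.013, 0, 0.002, 0, 0.007, 0, -1.0], [0.013, 0, 0.002, 0, 0.006, 0, -1.0], [0.013, 0, 0.003, 0, 0.007, 0, -1.0], [0.012, 0, 0.004, 0, 0.006, 0, -1.0]]
```

Emit:
jog_arm(plan=[[[0.014, 0, 0.001, 0, 0, 0, -1], [0.014, 0, 0.002, 0, 0, 0, -1], [0.014, 0, 0.002, 0, 0, 0, -1], [0.014, 0, 0.003, 0, 0, 0, -1], [0.013, 0, 0.003, 0, 0, 0, -1], [0.013, 0, 0.004, 0, 0, 0, -1], [0, 0, 0, 0, 0, 0, -1]]])

```text
clock: 9.97
eef_pos: [0.6645, -0.0965, 0.2514]
ee_rot: [-0.0, 0.998, 0.061, 0.027]
contact_force: [0.3, 8.7, 11.3]
gripper_width: 0.0234
finger_force: 25.0
```

```bash
python3 lid.py 1.73 2 -1 -1
```

```text
t 9.97 g [ 0.6648 -0.0964  0.2454] case [0.2003 0.0951 0.2454] j [-0.32  0.57  1.34  0.02  1.18  1.12] F [ 0.3  8.7 11.3] w 0.0234 25.0
r 0.18317879388192937 angle 1.7400379022564922
[[-0.002, 0, 0.002, 0.001, -0.011, 0, -1.0], [-0.003, 0, 0, 0, 0, 0, -1.0]]
```

Angle 1.74: release it, rise, and look.

Emit:
jog_arm(plan=[[[0, 0, 0, 0, 0, 0, 0.1], [0, 0, 0, 0, 0, 0, 0.1], [0, 0, 0, 0, 0, 0, 0.1], [0, 0, 0, 0, 0, 0, 0.1], [0, 0, -0.05, 0, 0, 0, 0.1], [0, 0, -0.1, 0, 0, 0, 0.1], [-0.05, -0.08, 0, 0, 0, 0, 0.1], [-0.05, -0.08, 0, 0, 0, 0, 0.4], [-0.05, -0.08, 0, 0, 0, 0, 0.4], [-0.05, -0.08, 0, 0, 0, 0, 0.4]]])

```text
clock: 10.8
eef_pos: [0.563, 0.0186, 0.3024]
ee_rot: [0.001, 0.998, 0.06, 0.022]
contact_force: [-0.2, 0.2, -0.7]
gripper_width: 0.0581
finger_force: 0.0
```

Emit:
jog_arm(plan=[[[-0.05, -0.08, 0, 0, 0, 0, 0.4], [-0.05, -0.08, 0, 0, 0, 0, 0.4], [-0.05, -0.08, 0, 0, 0, 0, 0.4], [0, 0, 0, 0, 0, 0, 0.4]]])

```text
clock: 11.13
eef_pos: [0.4872, 0.1102, 0.2988]
ee_rot: [-0.0, 0.998, 0.063, 0.019]
contact_force: [-0.7, -0.2, 0.0]
gripper_width: 0.0608
finger_force: 0.0
```

```bash
python3 - <<'E'
from h import *
st()
T,d=snap('top','t3.png');S,_=snap('side','s3.png');np.save('t3.npy',d)
cv2.imwrite('pics/c4.png',np.hstack([cv2.resize(T[145:245,240:360],None,fx=3.2,fy=3.2,interpolation=2),cv2.resize(S[100:200,225:345],None,fx=3.2,fy=3.2,interpolation=2)]))
E
```

```text
t 11.13 g [0.4874 0.1102 0.2928] case [0.0498 0.3221 0.2928] j [-0.    0.28  1.7   0.    1.12  1.44] F [-0.7 -0.2  0. ] w 0.0608 0.0
```

View pics/c4.png

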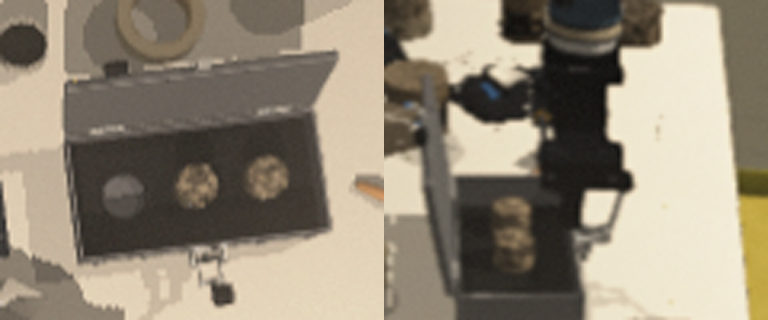

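The lid stands open. The left pocket, at crop (123, 195), is empty. There are cores in the middle pocket, crop (197, 186), and the right pocket, crop (267, 177).

```bash
cat > cores.py <<'E'
from h import *
def cores(T,d,show=True):
    P=cloud('top',d);Z=P[...,2];hsv=cv2.cvtColor(T,cv2.COLOR_BGR2HSV)
    out=[]
    for off in(-.085,0,.085):
        # window round the pocket in the case
        w=np.array(case(.089,off,.05));m=(np.hypot(P[...,0]-w[0],P[...,1]-w[1])<.042)&(Z>.042)&(Z<.066)
        n=m.sum()
        if n>60:
            z=np.median(Z[m]);v,u=np.nonzero(m);c,r=cv2.minEnclosingCircle(np.c_[u,v].astype(np.float32))
            print(off,n,'mean',P[m].mean(0).round(4),'circ',plane('top',[c],z).round(4),'r',r,'pred',np.round(w,4))
    return out
E
python3 - <<'E'
from cores import *
T=cv2.imread('pics/t3.png');cores(T,np.load('t3.npy'))
S=cv2.imread('pics/s3.png')
# second view: brown core tops in side picture
h=cv2.cvtColor(S,cv2.COLOR_BGR2HSV);print([proj('side',[case(.089,o,.056)]).round(1).tolist() for o in(-.085,0)])
E
```

```text
-0.085 124 mean [ 0.5746 -0.2879  0.052 ] circ [[ 0.5736 -0.2885  0.0519]] r 6.692246437072754 pred [ 0.5766 -0.2889  0.05  ]
0 141 mean [ 0.5619 -0.2031  0.0536] circ [[ 0.5621 -0.2034  0.0538]] r 6.637531280517578 pred [ 0.5661 -0.2046  0.05  ]
[[[263.4, 163.7]], [[264.3, 174.1]]]
```

```bash
python3 - <<'E'
from h import *
plan([((.575,-.2885,.17),7.1,0,12,.47),((.575,-.2885,.075),7.1,0,4,.47),((.575,-.2885,.042),7.1,0,4,.47)])
E
```

```text
[[0.006, 0.084, 0.026, 0, -0.001, 0, 0.47], [0.006, 0.084, 0.027, 0, -0.001, 0, 0.47], [0.005, 0.083, 0.026, 0, -0.002, 0, 0.47], [0.006, 0.084, 0.027, 0.001, -0.001, 0, 0.47], [0.007, 0.084, 0.026, 0, -0.001, 0, 0.47], [0.006, 0.084, 0.026, 0, -0.001, 0, 0.47], [0.006, 0.084, 0.026, 0, -0.001, 0, 0.47], [0.006, 0.083, 0.026, 0, -0.001, 0, 0.47], [0.007, 0.084, 0.026, 0, -0.002, 0, 0.47], [0.007, 0.084, 0.026, 0, -0.001, 0, 0.47]]
[[0.006, 0.084, 0.026, 0.001, -0.001, 0, 0.47], [0.007, 0.084, 0.026, 0, -0.001, 0, 0.47], [0, 0, 0.059, 0, 0, 0, 0.47], [0, 0, 0.06, 0, 0, 0, 0.47], [0, 0, 0.059, 0, 0, 0, 0.47], [0, 0, 0.059, 0, 0, 0, 0.47], [0, 0, 0.021, 0, 0, 0, 0.47], [0, 0, 0.02, 0, 0, 0, 0.47], [0, 0, 0.021, 0, 0, 0, 0.47], [0, 0, 0.021, 0, 0, 0, 0.47]]
```

Emit:
jog_arm(plan=[[[0.006, 0.084, 0.026, 0, -0.001, 0, 0.47], [0.006, 0.084, 0.027, 0, -0.001, 0, 0.47], [0.005, 0.083, 0.026, 0, -0.002, 0, 0.47], [0.006, 0.084, 0.027, 0, -0.001, 0, 0.47], [0.007, 0.084, 0.026, 0, -0.001, 0, 0.47], [0.006, 0.084, 0.026, 0, -0.001, 0, 0.47], [0.006, 0.084, 0.026, 0, -0.001, 0, 0.47], [0.006, 0.083, 0.026, 0, -0.001, 0, 0.47], [0.007, 0.084, 0.026, 0, -0.002, 0, 0.47], [0.007, 0.084, 0.026, 0, -0.001, 0, 0.47]]])

```text
clock: 12.07
eef_pos: [0.5618, -0.2276, 0.1959]
ee_rot: [0.003, 0.998, 0.06, 0.003]
contact_force: [0.2, 0.6, 0.5]
gripper_width: 0.0641
finger_force: 0.0
```

Emit:
jog_arm(plan=[[[0.006, 0.084, 0.026, 0, -0.001, 0, 0.47], [0.007, 0.084, 0.026, 0, -0.001, 0, 0.47], [0, 0, 0, 0, 0, 0, 0.47], [0, 0, 0, 0, 0, 0, 0.47]]])

```text
clock: 12.4
eef_pos: [0.5744, -0.2935, 0.1747]
ee_rot: [0.002, 0.998, 0.058, -0.0]
contact_force: [0.6, 0.5, -0.2]
gripper_width: 0.0638
finger_force: 0.0
```

```bash
python3 - <<'E'
from h import *
st()
plan([((.575,-.2885,.075),7.1,0,5,.47),((.575,-.2885,.042),7.1,0,4,.47)])
E
```

```text
t 12.4 g [ 0.5744 -0.2936  0.1687] case [ 0.0862 -0.0893  0.1687] j [-0.64  0.64  1.45 -0.    1.06  0.81] F [ 0.6  0.5 -0.2] w 0.0638 0.0
[[0.001, -0.003, 0.047, 0, 0, 0, 0.47], [0, -0.002, 0.047, 0.001, 0, -0.001, 0.47], [0.001, -0.003, 0.047, 0, 0, 0, 0.47], [0, -0.002, 0.046, 0, 0, -0.001, 0.47], [0.001, -0.003, 0.047, 0, 0, 0, 0.47], [0, 0, 0.021, 0, 0, 0, 0.47], [0, 0, 0.02, 0, 0, 0, 0.47], [0, 0, 0.021, 0, 0, 0, 0.47], [0, 0, 0.021, 0, 0, 0, 0.47]]
```

Emit:
jog_arm(plan=[[[0.001, -0.003, 0.047, 0, 0, 0, 0.47], [0, -0.002, 0.047, 0, 0, 0, 0.47], [0.001, -0.003, 0.047, 0, 0, 0, 0.47], [0, -0.002, 0.046, 0, 0, 0, 0.47], [0.001, -0.003, 0.047, 0, 0, 0, 0.47], [0, 0, 0.021, 0, 0, 0, 0.47], [0, 0, 0.02, 0, 0, 0, 0.47], [0, 0, 0.021, 0, 0, 0, 0.47], [0, 0, 0.021, 0, 0, 0, 0.47], [0, 0, 0, 0, 0, 0, 0.47]]])

```text
clock: 13.23
eef_pos: [0.5749, -0.2842, 0.0483]
ee_rot: [0.001, 0.998, 0.061, -0.001]
contact_force: [0.6, 0.3, 0.9]
gripper_width: 0.064
finger_force: 0.0
```

Emit:
jog_arm(plan=[[[0, 0, 0, 0, 0, 0, 0.1], [0, 0, 0, 0, 0, 0, -0.5], [0, 0, 0, 0, 0, 0, -0.5], [0, 0, 0, 0, 0, 0, -0.5], [0, 0, 0, 0, 0, 0, -0.5]]], force=20)

```text
clock: 13.65
eef_pos: [0.5767, -0.2864, 0.0505]
ee_rot: [0.004, 0.998, 0.061, 0.002]
contact_force: [0.1, -4.2, 0.4]
gripper_width: 0.0498
finger_force: 20.0
```

```bash
python3 - <<'E'
from h import *
st()
g=arm.state()['eef_pos']-[0,0,.006]
t=(.555,.14)
print(g)
plan([((g[0],g[1],.17),7.1,0,6,-.5),((*t,.17),5,0,14,-.5)])
E
```

```text
t 13.65 g [ 0.5767 -0.2865  0.0445] case [ 0.0894 -0.0826  0.0445] j [-0.63  0.81  1.52 -0.01  0.81  0.82] F [ 0.1 -4.2  0.4] w 0.0498 20.0
[ 0.57670843 -0.28644898  0.04454237]
[[0, 0, -0.052, 0, 0, 0, -0.5], [0, 0.001, -0.053, 0.001, 0, 0, -0.5], [0, 0, -0.052, 0, 0, 0, -0.5], [0.001, 0, -0.052, 0.001, -0.001, -0.001, -0.5], [0, 0, -0.052, 0, 0, 0, -0.5], [0, 0.001, -0.053, 0.001, 0, 0, -0.5], [0.006, -0.076, 0, 0, 0, 0.001, -0.5], [0.005, -0.076, 0, 0, 0, 0.001, -0.5], [0.005, -0.076, 0, 0, 0, 0.001, -0.5], [0.005, -0.076, 0, 0, 0, 0, -0.5]]
[[0.005, -0.077, 0.001, 0, 0, 0.001, -0.5], [0.004, -0.076, 0, 0, 0, 0.001, -0.5], [0.005, -0.076, 0, 0, 0, 0.001, -0.5], [0.004, -0.076, 0, 0, 0, 0.001, -0.5], [0.004, -0.076, 0, 0, 0, 0.001, -0.5], [0.004, -0.076, 0, 0, 0, 0.001, -0.5], [0.003, -0.077, 0, 0, 0, 0, -0.5], [0.004, -0.076, 0, 0, 0, 0.001, -0.5], [0.003, -0.076, 0.001, 0, 0, 0.001, -0.5], [0.003, -0.076, 0, 0, 0, 0.001, -0.5]]
```

Emit:
jog_arm(plan=[[[0, 0, -0.052, 0, 0, 0, -0.5], [0, 0, -0.053, 0, 0, 0, -0.5], [0, 0, -0.052, 0, 0, 0, -0.5], [0, 0, -0.052, 0, 0, 0, -0.5], [0, 0, -0.052, 0, 0, 0, -0.5], [0, 0, -0.053, 0, 0, 0, -0.5], [0.006, -0.076, 0, 0, 0, 0.001, -0.5], [0.005, -0.076, 0, 0, 0, 0.001, -0.5], [0.005, -0.076, 0, 0, 0, 0.001, -0.5], [0.005, -0.076, 0, 0, 0, 0, -0.5]]])

```text
clock: 14.48
eef_pos: [0.568, -0.16, 0.1742]
ee_rot: [0.001, 0.998, 0.055, -0.001]
contact_force: [-0.1, -0.1, -2.3]
gripper_width: 0.0497
finger_force: 19.9
```

Emit:
jog_arm(plan=[[[0.005, -0.077, 0, 0, 0, 0.001, -0.5], [0.004, -0.076, 0, 0, 0, 0.001, -0.5], [0.005, -0.076, 0, 0, 0, 0.001, -0.5], [0.004, -0.076, 0, 0, 0, 0.001, -0.5], [0.004, -0.076, 0, 0, 0, 0.001, -0.5], [0.004, -0.076, 0, 0, 0, 0.001, -0.5], [0.003, -0.077, 0, 0, 0, 0, -0.5], [0.004, -0.076, 0, 0, 0, 0.001, -0.5], [0.003, -0.076, 0, 0, 0, 0.001, -0.5], [0, 0, 0, 0, 0, 0, -0.5]]])

```text
clock: 15.32
eef_pos: [0.5538, 0.1179, 0.1729]
ee_rot: [0.0, 0.999, 0.046, -0.002]
contact_force: [-1.1, -0.2, -2.6]
gripper_width: 0.0496
finger_force: 19.9
```

```bash
python3 - <<'E'
from h import *
from cores import cores
st()
T,d=snap('top','t4.png');S,_=snap('side','s4.png')
cores(T,d)
t=(.555,.14)
plan([((*t,.09),5,0,4,-.5),((*t,.0465),5,0,5,-.5)])
cv2.imwrite('pics/c5.png',np.hstack([cv2.resize(T[140:250,140:350],None,fx=1.9,fy=2.9,interpolation=2),cv2.resize(S[130:300,190:340],None,fx=2,fy=1.877,interpolation=2)[:319]]))
E
```

```text
t 15.32 g [0.5538 0.1179 0.1669] case [0.1166 0.3215 0.1669] j [ 0.01  0.55  1.65 -0.    0.95  1.49] F [-1.1 -0.2 -2.6] w 0.0496 19.9
0 136 mean [ 0.5623 -0.2036  0.0536] circ [[ 0.5624 -0.2037  0.0536]] r 6.613708019256592 pred [ 0.5661 -0.2046  0.05  ]
[[0.002, -0.016, 0.048, 0, 0, 0, -0.5], [0.001, -0.017, 0.048, 0.001, 0, 0, -0.5], [0.002, -0.016, 0.048, 0, 0.001, 0.001, -0.5], [0.001, -0.016, 0.048, 0, 0, 0, -0.5], [0, 0, 0.022, 0, 0, 0, -0.5], [0, 0, 0.022, 0, 0, 0, -0.5], [0, 0, 0.021, 0, 0, 0, -0.5], [0, 0, 0.022, 0, 0, 0, -0.5], [0, 0, 0.022, 0, 0, 0, -0.5]]
```

View pics/c5.png

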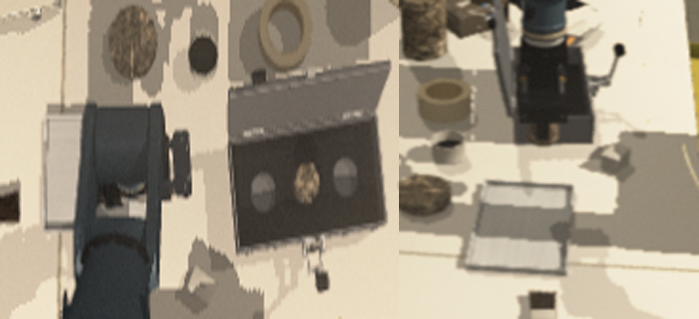

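The tray is where it was, at side crop (468–573, 182–273). The right pocket is now empty and the core is held above the tray.

Emit:
jog_arm(plan=[[[0.002, -0.016, 0.048, 0, 0, 0, -0.5], [0.001, -0.017, 0.048, 0, 0, 0, -0.5], [0.002, -0.016, 0.048, 0, 0, 0, -0.5], [0.001, -0.016, 0.048, 0, 0, 0, -0.5], [0, 0, 0.022, 0, 0, 0, -0.5], [0, 0, 0.022, 0, 0, 0, -0.5], [0, 0, 0.021, 0, 0, 0, -0.5], [0, 0, 0.022, 0, 0, 0, -0.5], [0, 0, 0.02, 0, 0, 0, -0.5], [0, 0, 0, 0, 0, 0, -0.5]]])

```text
clock: 16.25
eef_pos: [0.556, 0.1373, 0.0525]
ee_rot: [0.002, 0.999, 0.043, -0.001]
contact_force: [0.0, 0.2, -1.8]
gripper_width: 0.0501
finger_force: 19.9
```

```bash
python3 - <<'E'
from h import *
st()
print(proj('side',[(.58+a*.08,.209+b*.12,.014) for a,b in((1,-1),(-1,-1),(-1,1),(1,1))]).round().tolist())
E
```

```text
t 16.25 g [0.556  0.1373 0.0465] case [0.1212 0.3406 0.0465] j [ 0.05  0.74  1.7  -0.01  0.7   1.54] F [ 0.   0.2 -1.8] w 0.0501 19.9
[[231.0, 225.0], [277.0, 228.0], [272.0, 274.0], [221.0, 270.0]]
```

Emit:
jog_arm(plan=[[[0, 0, 0.003, 0, 0, 0, -0.5], [0, 0, 0.002, 0, 0, 0, -0.5], [0, 0, 0.002, 0, 0, 0, -0.5], [0, 0, 0, 0, 0, 0, -0.5], [0, 0, 0, 0, 0, 0, -0.5]]])

```text
clock: 16.67
eef_pos: [0.5568, 0.1379, 0.0513]
ee_rot: [0.002, 0.999, 0.044, 0.001]
contact_force: [0.8, 0.3, -1.8]
gripper_width: 0.0499
finger_force: 19.9
```

Emit:
jog_arm(plan=[[[0, 0, 0.002, 0, 0, 0, -0.5], [0, 0, 0.002, 0, 0, 0, -0.5], [0, 0, 0, 0, 0, 0, -0.5], [0, 0, 0, 0, 0, 0, -0.5]]])

```text
clock: 17.0
eef_pos: [0.557, 0.1379, 0.0499]
ee_rot: [0.002, 0.999, 0.043, 0.001]
contact_force: [0.8, -0.1, 3.2]
gripper_width: 0.0497
finger_force: 19.9
```

Emit:
jog_arm(plan=[[[0, 0, 0, 0, 0, 0, 0.2], [0, 0, 0, 0, 0, 0, 0.47], [0, 0, 0, 0, 0, 0, 0.47], [0, 0, 0, 0, 0, 0, 0.47], [0, 0, -0.05, 0, 0, 0, 0.47], [0, 0, -0.08, 0, 0, 0, 0.47], [0, 0, -0.08, 0, 0, 0, 0.47], [0, 0, -0.1, 0, 0, 0, 0.47], [0, 0, 0, 0, 0, 0, 0.47]]])

```text
clock: 17.75
eef_pos: [0.5612, 0.1388, 0.1803]
ee_rot: [0.002, 0.999, 0.044, 0.007]
contact_force: [1.0, 0.1, 0.6]
gripper_width: 0.064
finger_force: 0.0
```

```bash
python3 - <<'E'
from h import *
st()
plan([((.564,-.204,.17),7.1,0,9,.47)])
E
```

```text
t 17.75 g [0.5613 0.1388 0.1743] case [0.1266 0.3414 0.1743] j [ 0.05  0.55  1.63 -0.    0.95  1.54] F [1.  0.1 0.6] w 0.064 0.0
[[-0.008, 0.095, 0.002, 0, -0.001, -0.001, 0.47], [-0.007, 0.095, 0.001, 0, 0, -0.002, 0.47], [-0.009, 0.095, 0.002, 0.001, -0.001, -0.001, 0.47], [-0.009, 0.095, 0.001, 0, 0, -0.001, 0.47], [-0.009, 0.094, 0.001, 0, -0.001, -0.001, 0.47], [-0.009, 0.095, 0.001, 0, 0, -0.002, 0.47], [-0.01, 0.095, 0.002, 0, -0.001, -0.001, 0.47], [-0.01, 0.094, 0.001, 0, 0, -0.001, 0.47], [-0.011, 0.095, 0.001, 0.001, -0.001, -0.002, 0.47]]
```

Emit:
jog_arm(plan=[[[-0.008, 0.095, 0.002, 0, -0.001, -0.001, 0.47], [-0.008, 0.095, 0.001, 0, 0, -0.001, 0.47], [-0.009, 0.095, 0.002, 0, -0.001, -0.001, 0.47], [-0.009, 0.095, 0.001, 0, 0, -0.001, 0.47], [-0.009, 0.094, 0.001, 0, -0.001, -0.001, 0.47], [-0.009, 0.095, 0.001, 0, 0, -0.002, 0.47], [-0.01, 0.095, 0.002, 0, -0.001, -0.001, 0.47], [-0.01, 0.09, 0.001, 0, 0, -0.001, 0.47], [-0.01, 0.09, 0.001, 0, 0, -0.001, 0.47], [0, 0, 0, 0, 0, 0, 0.47]]])

```text
clock: 18.58
eef_pos: [0.5589, -0.2084, 0.1702]
ee_rot: [0.005, 0.998, 0.056, -0.004]
contact_force: [0.9, -0.7, 0.1]
gripper_width: 0.0641
finger_force: 0.0
```

```bash
python3 - <<'E'
from h import *
st()
T,d=snap('top','t5.png');S,_=snap('side','s5.png')
plan([((.564,-.204,.08),7.1,0,4,.47),((.564,-.204,.0425),7.1,0,4,.47)])
cv2.imwrite('pics/c6.png',np.hstack([cv2.resize(T[140:250,140:350],None,fx=1.9,fy=2.9,interpolation=2),cv2.resize(S[130:300,190:340],None,fx=2,fy=1.877,interpolation=2)[:319]]))
E
```

```text
t 18.58 g [ 0.5588 -0.2085  0.1642] case [ 0.0812 -0.0029  0.1642] j [-0.54  0.59  1.58 -0.02  0.98  0.93] F [ 0.9 -0.7  0.1] w 0.0641 0.0
[[0.005, 0.001, 0.052, 0, 0.001, -0.001, 0.47], [0.004, 0.002, 0.052, 0.001, 0.001, 0, 0.47], [0.004, 0.001, 0.053, 0, 0.001, -0.001, 0.47], [0.004, 0.001, 0.052, 0, 0.001, -0.001, 0.47], [0, 0, 0.023, 0, 0, 0, 0.47], [0, 0, 0.024, 0, 0, 0, 0.47], [0, 0, 0.023, 0, 0, 0, 0.47], [0, 0, 0.024, 0, 0, 0, 0.47]]
```

View pics/c6.png

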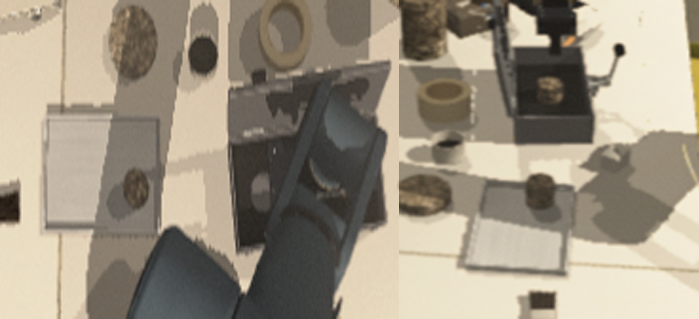

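The first core stands in the tray, at top crop (137, 187) and side crop (540, 190). The middle core is still in its pocket at side crop (550, 90).

Emit:
jog_arm(plan=[[[0.005, 0.001, 0.052, 0, 0.001, 0, 0.47], [0.004, 0.002, 0.052, 0, 0.001, 0, 0.47], [0.004, 0.001, 0.053, 0, 0.001, 0, 0.47], [0.004, 0.001, 0.052, 0, 0, 0, 0.47], [0, 0, 0.023, 0, 0, 0, 0.47], [0, 0, 0.024, 0, 0, 0, 0.47], [0, 0, 0.023, 0, 0, 0, 0.47], [0, 0, 0.02, 0, 0, 0, 0.47], [0, 0, 0, 0, 0, 0, 0.47]]])

```text
clock: 19.43
eef_pos: [0.5634, -0.202, 0.0493]
ee_rot: [0.001, 0.998, 0.059, -0.002]
contact_force: [-0.8, 1.2, 0.1]
gripper_width: 0.0638
finger_force: 0.0
```

Emit:
jog_arm(plan=[[[0, 0, 0, 0, 0, 0, 0.1], [0, 0, 0, 0, 0, 0, -0.5], [0, 0, 0, 0, 0, 0, -0.5], [0, 0, 0, 0, 0, 0, -0.5], [0, 0, 0, 0, 0, 0, -0.5]]])

```text
clock: 19.85
eef_pos: [0.5646, -0.2031, 0.0513]
ee_rot: [0.003, 0.998, 0.059, -0.001]
contact_force: [0.0, -1.1, 1.4]
gripper_width: 0.05
finger_force: 20.0
```

```bash
python3 - <<'E'
from h import *
st()
g=arm.state()['eef_pos']-[0,0,.006]
plan([((g[0],g[1],.17),7.1,0,5,-.5),((.585,.225,.17),5,0,14,-.5)])
E
```

```text
t 19.85 g [ 0.5646 -0.2032  0.0453] case [0.0876 0.0016 0.0453] j [-0.53  0.77  1.63 -0.01  0.74  0.93] F [ 0.  -1.1  1.4] w 0.05 20.0
[[0, 0, -0.062, 0, 0, 0, -0.5], [0, 0.001, -0.063, 0.001, 0, -0.001, -0.5], [0, 0, -0.062, 0, 0, 0, -0.5], [0, 0, -0.062, 0, 0, 0, -0.5], [-0.001, 0, -0.063, 0.001, 0.001, -0.001, -0.5], [0.013, -0.075, 0, 0, 0, 0.001, -0.5], [0.013, -0.076, 0, 0, 0, 0.001, -0.5], [0.013, -0.075, 0, 0, 0, 0.001, -0.5], [0.012, -0.076, 0.001, 0, 0, 0, -0.5], [0.013, -0.075, 0, 0, 0, 0.001, -0.5]]
[[0.012, -0.076, 0, 0, 0, 0.001, -0.5], [0.012, -0.076, 0, 0, 0, 0.001, -0.5], [0.011, -0.075, 0, 0, 0, 0.001, -0.5], [0.012, -0.076, 0, 0, 0, 0.001, -0.5], [0.011, -0.076, 0, 0, 0, 0, -0.5], [0.011, -0.075, 0, 0, 0, 0.001, -0.5], [0.011, -0.076, 0.001, 0, 0, 0.001, -0.5], [0.011, -0.076, 0, 0, 0, 0.001, -0.5], [0.011, -0.076, 0, 0, 0, 0.001, -0.5]]
```

Emit:
jog_arm(plan=[[[0, 0, -0.062, 0, 0, 0, -0.5], [0, 0, -0.063, 0, 0, 0, -0.5], [0, 0, -0.062, 0, 0, 0, -0.5], [0, 0, -0.062, 0, 0, 0, -0.5], [0, 0, -0.063, 0, 0, 0, -0.5], [0.006, -0.075, 0, 0, 0, 0.001, -0.5], [0.006, -0.076, 0, 0, 0, 0.001, -0.5], [0.006, -0.075, 0, 0, 0, 0.001, -0.5], [0.006, -0.076, 0, 0, 0, 0, -0.5], [0.006, -0.075, 0, 0, 0, 0.001, -0.5]]])

```text
clock: 20.68
eef_pos: [0.5585, -0.0495, 0.1746]
ee_rot: [0.002, 0.999, 0.052, -0.002]
contact_force: [-0.2, 0.5, -1.6]
gripper_width: 0.0498
finger_force: 20.0
```

Emit:
jog_arm(plan=[[[0.015, -0.076, 0, 0, 0, 0.001, -0.5], [0.015, -0.076, 0, 0, 0, 0.001, -0.5], [0.016, -0.075, 0, 0, 0, 0.001, -0.5], [0.016, -0.076, 0, 0, 0, 0.001, -0.5], [0.016, -0.076, 0, 0, 0, 0, -0.5], [0.016, -0.075, 0, 0, 0, 0.001, -0.5], [0.016, -0.076, 0, 0, 0, 0.001, -0.5], [0.016, -0.076, 0, 0, 0, 0.001, -0.5], [0.016, -0.076, 0, 0, 0, 0.001, -0.5], [0, 0, 0, 0, 0, 0, -0.5]]])

```text
clock: 21.52
eef_pos: [0.5901, 0.2316, 0.1734]
ee_rot: [0.0, 0.999, 0.042, -0.001]
contact_force: [1.2, 0.1, -2.1]
gripper_width: 0.0499
finger_force: 20.0
```

```bash
python3 - <<'E'
from h import *
st()
S,_=snap('side','s6.png')
m=proj('side',[(.58+a*.08,.209+b*.12,.014) for a,b in((1,-1),(-1,-1),(-1,1),(1,1))])
I=S.copy();cv2.polylines(I,[m.round().astype(int)],True,(0,0,255),1)
cv2.imwrite('pics/c7.png',cv2.resize(I[190:300,190:320],None,fx=4,fy=4))
plan([((.585,.225,.09),5,0,4,-.5),((.585,.225,.0475),5,0,5,-.5)])
E
```

```text
t 21.52 g [0.5901 0.2316 0.1674] case [0.1667 0.4299 0.1674] j [ 0.2   0.63  1.48 -0.    1.04  1.68] F [ 1.2  0.1 -2.1] w 0.0499 20.0
[[-0.003, 0.002, 0.048, 0, 0, 0, -0.5], [-0.003, 0.002, 0.048, 0.001, 0, 0, -0.5], [-0.003, 0.002, 0.049, 0, 0.001, -0.001, -0.5], [-0.003, 0.003, 0.048, 0, 0, 0, -0.5], [0, 0, 0.021, 0, 0, 0, -0.5], [0, 0, 0.021, 0, 0, 0, -0.5], [0, 0, 0.022, 0, 0, 0, -0.5], [0, 0, 0.021, 0, 0, 0, -0.5], [0, 0, 0.021, 0, 0, 0, -0.5]]
```

View pics/c7.png

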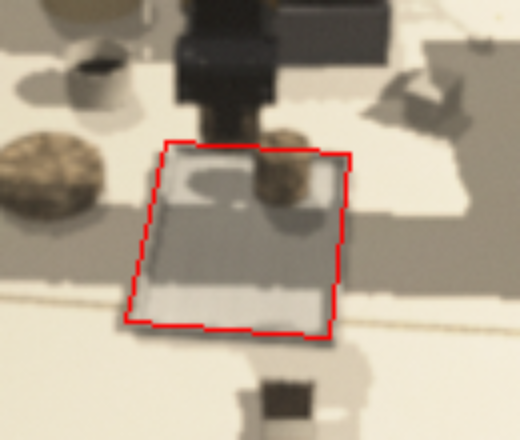

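The tray outline matches its first position, and the first core stands at (283, 170). I'll lower the second core now.

Emit:
jog_arm(plan=[[[-0.003, 0.002, 0.048, 0, 0, 0, -0.5], [-0.003, 0.002, 0.048, 0, 0, 0, -0.5], [-0.003, 0.002, 0.049, 0, 0, 0, -0.5], [-0.003, 0.003, 0.048, 0, 0, 0, -0.5], [0, 0, 0.021, 0, 0, 0, -0.5], [0, 0, 0.021, 0, 0, 0, -0.5], [0, 0, 0.022, 0, 0, 0, -0.5], [0, 0, 0.021, 0, 0, 0, -0.5], [0, 0, 0.019, 0, 0, 0, -0.5], [0, 0, 0, 0, 0, 0, -0.5]]])

```text
clock: 22.4
eef_pos: [0.5846, 0.2213, 0.0534]
ee_rot: [0.002, 0.999, 0.04, -0.002]
contact_force: [-0.1, 0.1, -1.2]
gripper_width: 0.0496
finger_force: 20.0
```

Emit:
jog_arm(plan=[[[0, 0, 0.002, 0, 0, 0, -0.5], [0, 0, 0.002, 0, 0, 0, -0.5], [0, 0, 0, 0, 0, 0, -0.5], [0, 0, 0, 0, 0, 0, -0.5]]])

```text
clock: 22.73
eef_pos: [0.5856, 0.2217, 0.0535]
ee_rot: [0.002, 0.999, 0.04, -0.001]
contact_force: [0.1, -0.8, -0.9]
gripper_width: 0.0494
finger_force: 20.0
```

Emit:
jog_arm(plan=[[[0, 0, 0.003, 0, 0, 0, -0.5], [0, 0, 0.002, 0, 0, 0, -0.5], [0, 0, 0.002, 0, 0, 0, -0.5], [0, 0, 0, 0, 0, 0, -0.5], [0, 0, 0, 0, 0, 0, -0.5]]])

```text
clock: 23.15
eef_pos: [0.5858, 0.2216, 0.0509]
ee_rot: [0.002, 0.999, 0.04, -0.001]
contact_force: [-0.2, -0.2, 3.4]
gripper_width: 0.0497
finger_force: 20.0
```

Emit:
jog_arm(plan=[[[0, 0, 0, 0, 0, 0, 0.2], [0, 0, 0, 0, 0, 0, 0.47], [0, 0, 0, 0, 0, 0, 0.47], [0, 0, 0, 0, 0, 0, 0.47], [0, 0, -0.05, 0, 0, 0, 0.47], [0, 0, -0.08, 0, 0, 0, 0.47], [0, 0, -0.1, 0, 0, 0, 0.1], [0, 0, -0.1, 0, 0, 0, 0.1], [0, 0, -0.1, 0, 0, 0, 0.1], [0, 0, -0.1, 0, 0, 0, 0.1]]])

```text
clock: 23.98
eef_pos: [0.5853, 0.2223, 0.2638]
ee_rot: [0.002, 0.999, 0.04, -0.002]
contact_force: [-0.3, 0.1, -0.3]
gripper_width: 0.0498
finger_force: 0.0
```

```bash
python3 - <<'E'
from h import *
st()
plan([(case(.2005,.0951,.30),7.1,0,10,.1)])
E
```

```text
t 23.98 g [0.5852 0.2223 0.2578] case [0.1607 0.4213 0.2578] j [ 0.19  0.51  1.41 -0.    1.22  1.68] F [-0.3  0.1 -0.3] w 0.0498 0.0
[[0.013, 0.081, -0.01, 0, 0, -0.001, 0.1], [0.014, 0.081, -0.011, 0, 0, -0.002, 0.1], [0.012, 0.081, -0.01, 0, 0, -0.001, 0.1], [0.013, 0.082, -0.01, 0, 0, -0.002, 0.1], [0.012, 0.081, -0.01, 0.001, 0.001, -0.001, 0.1], [0.011, 0.081, -0.011, 0, 0, -0.001, 0.1], [0.012, 0.082, -0.01, 0, 0, -0.002, 0.1], [0.01, 0.081, -0.011, 0, 0, -0.001, 0.1], [0.011, 0.082, -0.01, 0, 0, -0.001, 0.1], [0.011, 0.081, -0.011, 0, 0, -0.002, 0.1]]
```

Emit:
jog_arm(plan=[[[0.013, 0.07, -0.04, 0, 0, -0.001, 0.1], [0.014, 0.081, -0.04, 0, 0, -0.002, 0.1], [0.012, 0.081, -0.025, 0, 0, -0.001, 0.1], [0.013, 0.082, 0, 0, 0, -0.002, 0.1], [0.012, 0.081, 0, 0, 0.001, -0.001, 0.1], [0.011, 0.081, 0, 0, 0, -0.001, 0.1], [0.012, 0.082, 0, 0, 0, -0.002, 0.1], [0.01, 0.081, 0, 0, 0, -0.001, 0.1], [0.011, 0.082, 0, 0, 0, -0.001, 0.1], [0.011, 0.08, 0, 0, 0, -0.002, 0.1]]])

```text
clock: 24.82
eef_pos: [0.6653, -0.0931, 0.305]
ee_rot: [0.002, 0.998, 0.062, -0.0]
contact_force: [0.6, 0.4, -0.1]
gripper_width: 0.0479
finger_force: 0.0
```

Emit:
jog_arm(plan=[[[0, 0, 0, 0, 0, 0, 0.1], [0, 0, 0, 0, 0, 0, 0.1], [0, 0, 0, 0, 0, 0, 0.1]]])

```text
clock: 25.07
eef_pos: [0.6649, -0.0911, 0.3048]
ee_rot: [0.001, 0.998, 0.062, -0.001]
contact_force: [-0.4, 0.5, 0.2]
gripper_width: 0.0479
finger_force: 0.0
```

```bash
python3 - <<'E'
from h import *
st()
T,d=snap('top','t7.png');S,_=snap('side','s7.png')
plan([(case(.2005,.0951,.246),7.1,0,5,.1)])
cv2.imwrite('pics/c8.png',np.hstack([cv2.resize(T[140:250,140:350],None,fx=1.9,fy=2.9,interpolation=2),cv2.resize(S[110:280,190:340],None,fx=2,fy=1.877,interpolation=2)[:319]]))
E
```

```text
t 25.07 g [ 0.6649 -0.0912  0.2988] case [0.201  0.1004 0.2988] j [-0.3   0.54  1.24 -0.    1.36  1.15] F [-0.4  0.5  0.2] w 0.0479 0.0
[[0, 0.003, 0.027, 0, 0, 0, 0.1], [-0.001, 0.003, 0.026, 0, 0, 0, 0.1], [0, 0.003, 0.027, 0.001, 0, 0, 0.1], [0, 0.003, 0.026, 0, 0, 0.001, 0.1], [-0.001, 0.004, 0.027, 0, 0, 0, 0.1]]
```

View pics/c8.png

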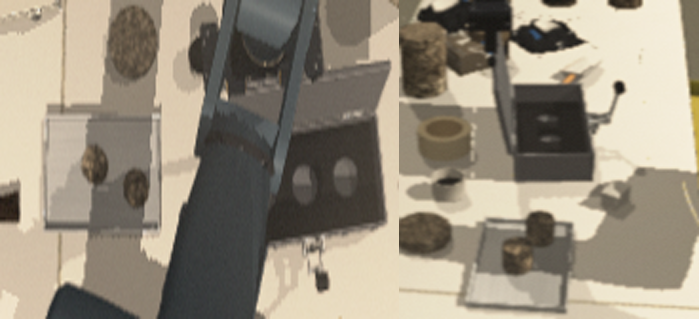

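Both cores stand in the tray, at top crop (95, 165) and (137, 187), and the case is empty. The gripper is above the lid bar.

Emit:
jog_arm(plan=[[[0, 0.003, 0.027, 0, 0, 0, 0.1], [-0.001, 0.003, 0.026, 0, 0, 0, 0.1], [0, 0.003, 0.027, 0, 0, 0, 0.1], [0, 0.003, 0.026, 0, 0, 0, 0.1], [-0.001, 0.003, 0.027, 0, 0, 0, 0.1], [0, 0, 0, 0, 0, 0, -0.6], [0, 0, 0, 0, 0, 0, -1], [0, 0, 0, 0, 0, 0, -1], [0, 0, 0, 0, 0, 0, -1], [0, 0, 0, 0, 0, 0, -1]]], force=25)

```text
clock: 26.0
eef_pos: [0.6656, -0.0962, 0.253]
ee_rot: [0.0, 0.998, 0.062, 0.001]
contact_force: [1.3, 0.8, 0.9]
gripper_width: 0.0234
finger_force: 25.0
```

```bash
python3 lid.py 0.75 22 0 19
```

```text
t 26.0 g [ 0.6656 -0.0962  0.247 ] case [0.2011 0.0953 0.247 ] j [-0.31  0.59  1.3   0.    1.25  1.14] F [1.3 0.8 0.9] w 0.0234 25.0
r 0.18483930306931426 angle 1.7426103216637852
[[-0.021, 0, 0.003, 0, -0.005, 0, -1.0], [-0.021, 0, -0.003, 0, -0.005, 0, -1.0], [-0.02, 0, -0.001, 0, -0.005, 0, -1.0], [-0.02, 0, 0, 0, -0.005, 0, -1.0], [-0.02, 0, 0.001, 0, -0.004, 0, -1.0], [-0.021, 0, 0.003, 0, -0.005, 0, -1.0], [-0.02, 0, 0.003, 0, -0.005, 0, -1.0], [-0.019, 0, 0.005, 0, -0.005, 0, -1.0], [-0.02, 0, 0.006, 0, -0.005, 0, -1.0], [-0.019, 0, 0.008, 0, -0.004, 0, -1.0]]
[[-0.018, 0, 0.008, 0, -0.005, 0, -1.0], [-0.018, 0, 0.009, 0, -0.005, 0, -1.0], [-0.018, 0, 0.011, 0, -0.005, 0, -1.0], [-0.016, 0, 0.012, 0, -0.005, 0, -1.0], [-0.016, 0, 0.012, 0, -0.004, 0, -1.0], [-0.015, 0, 0.014, 0, -0.005, 0, -1.0], [-0.015, 0, 0.014, 0, -0.005, 0, -1.0], [-0.013, 0, 0.015, 0, -0.005, 0, -1.0], [-0.013, 0, 0.017, 0, -0.005, 0, -1.0], [-0.011, 0, 0.016, 0, -0.004, 0, -1.0]]
[[-0.011, 0, 0.018, 0, -0.005, 0, -1.0], [-0.009, 0, 0.018, 0, -0.005, 0, -1.0]]
```

Emit:
jog_arm(plan=[[[-0.021, 0, -0.004, 0, -0.005, 0, -1], [-0.021, 0, -0.003, 0, -0.005, 0, -1], [-0.02, 0, -0.001, 0, -0.005, 0, -1], [-0.02, 0, 0, 0, -0.005, 0, -1], [-0.02, 0, 0.001, 0, -0.004, 0, -1], [-0.021, 0, 0.003, 0, -0.005, 0, -1], [-0.02, 0, 0.003, 0, -0.005, 0, -1], [-0.019, 0, 0.005, 0, -0.005, 0, -1], [-0.02, 0, 0.006, 0, -0.005, 0, -1], [-0.019, 0, 0.008, 0, -0.004, 0, -1]]])

```text
clock: 26.83
eef_pos: [0.5839, -0.1066, 0.2512]
ee_rot: [0.006, 0.995, 0.062, -0.075]
contact_force: [1.3, 6.2, 1.8]
gripper_width: 0.0237
finger_force: 25.0
```

```bash
python3 lid.py 0.5 20 10 28
```

```text
t 26.83 g [ 0.583  -0.1068  0.2453] case [0.1178 0.095  0.2453] j [-0.34  0.54  1.41 -0.07  1.33  1.13] F [1.3 6.2 1.8] w 0.0237 25.0
r 0.18500976778016004 angle 1.2881474673191675
[[-0.013, 0, 0.014, 0.001, -0.012, 0, -1.0], [-0.015, 0, 0.009, 0, -0.005, 0, -1.0], [-0.016, 0, 0.009, 0, -0.005, 0, -1.0], [-0.014, 0, 0.01, 0, -0.005, 0, -1.0], [-0.014, 0, 0.011, 0, -0.005, 0, -1.0], [-0.013, 0, 0.012, 0, -0.005, 0, -1.0], [-0.013, 0, 0.013, 0, -0.005, 0, -1.0], [-0.012, 0, 0.013, 0, -0.005, 0, -1.0], [-0.011, 0, 0.014, 0, -0.005, 0, -1.0], [-0.01, 0, 0.014, 0, -0.005, 0, -1.0]]
[[-0.01, 0, 0.015, 0, -0.005, 0, -1.0], [-0.008, 0, 0.016, 0, -0.005, 0, -1.0], [-0.008, 0, 0.016, 0, -0.005, 0, -1.0], [-0.007, 0, 0.016, 0, -0.005, 0, -1.0], [-0.006, 0, 0.017, 0, -0.005, 0, -1.0], [-0.005, 0, 0.017, 0, -0.005, 0, -1.0], [-0.004, 0, 0.018, 0, -0.005, 0, -1.0], [-0.004, 0, 0.017, 0, -0.005, 0, -1.0], [-0.002, 0, 0.018, 0, -0.005, 0, -1.0], [-0.001, 0, 0.018, 0, -0.005, 0, -1.0]]
```

Emit:
jog_arm(plan=[[[-0.015, 0, 0.009, 0, -0.006, 0, -1], [-0.015, 0, 0.009, 0, -0.006, 0, -1], [-0.016, 0, 0.009, 0, -0.006, 0, -1], [-0.014, 0, 0.01, 0, -0.006, 0, -1], [-0.014, 0, 0.011, 0, -0.006, 0, -1], [-0.013, 0, 0.012, 0, -0.005, 0, -1], [-0.013, 0, 0.013, 0, -0.005, 0, -1], [-0.012, 0, 0.013, 0, -0.005, 0, -1], [-0.011, 0, 0.014, 0, -0.005, 0, -1], [-0.01, 0, 0.014, 0, -0.005, 0, -1]]])

```text
clock: 27.67
eef_pos: [0.5209, -0.1147, 0.2188]
ee_rot: [0.011, 0.985, 0.061, -0.162]
contact_force: [-1.6, 4.9, 0.8]
gripper_width: 0.0235
finger_force: 25.0
```

Emit:
jog_arm(plan=[[[-0.01, 0, 0.015, 0, -0.005, 0, -1], [-0.008, 0, 0.016, 0, -0.005, 0, -1], [-0.008, 0, 0.016, 0, -0.005, 0, -1], [-0.007, 0, 0.016, 0, -0.005, 0, -1], [-0.006, 0, 0.017, 0, -0.005, 0, -1], [-0.005, 0, 0.017, 0, -0.005, 0, -1], [-0.004, 0, 0.018, 0, -0.005, 0, -1], [-0.004, 0, 0.017, 0, -0.005, 0, -1], [-0.002, 0, 0.018, 0, -0.005, 0, -1], [-0.001, 0, 0.018, 0, -0.005, 0, -1]]])

```text
clock: 28.5
eef_pos: [0.475, -0.1206, 0.1646]
ee_rot: [0.015, 0.969, 0.06, -0.239]
contact_force: [-1.4, 4.9, 1.2]
gripper_width: 0.0239
finger_force: 25.0
```

```bash
python3 -c "
from h import *
print(Ro.from_quat(np.array(arm.state()['ee_rot'])[[1,2,3,0]]).as_matrix()[:,2])"; python3 lid.py 0.03 18 31 38
```

```text
[-0.46123684 -0.05840461 -0.88535274]
t 28.5 g [ 0.4722 -0.1209  0.1593] case [0.0062 0.0946 0.1593] j [-0.35  0.66  1.56 -0.22  1.37  1.19] F [-1.4  4.9  1.2] w 0.0239 25.0
r 0.1829007220455308 angle 0.5020524481966668
[[0.003, 0, 0.012, 0, -0.02, 0, -1.0], [0, 0, 0.012, 0, -0.003, 0, -1.0], [0.001, 0, 0.012, 0, -0.002, 0, -1.0], [0.002, 0, 0.012, 0, -0.002, 0, -1.0], [0.002, 0, 0.012, 0, -0.002, 0, -1.0], [0.002, 0, 0.011, 0, -0.002, 0, -1.0], [0.003, 0, 0.012, 0, -0.002, 0, -1.0], [0.003, 0, 0.012, 0, -0.003, 0, -1.0], [0.003, 0, 0.011, 0, -0.002, 0, -1.0], [0.004, 0, 0.011, 0, -0.002, 0, -1.0]]
[[0.004, 0, 0.012, 0, -0.002, 0, -1.0], [0.005, 0, 0.011, 0, -0.002, 0, -1.0], [0.005, 0, 0.011, 0, -0.002, 0, -1.0], [0.005, 0, 0.01, 0, -0.003, 0, -1.0], [0.006, 0, 0.011, 0, -0.002, 0, -1.0], [0.006, 0, 0.01, 0, -0.002, 0, -1.0], [0.006, 0, 0.011, 0, -0.002, 0, -1.0], [0.006, 0, 0.009, 0, -0.002, 0, -1.0]]
```

Emit:
jog_arm(plan=[[[0, 0, 0.012, 0, -0.005, 0, -1], [0, 0, 0.012, 0, -0.005, 0, -1], [0.001, 0, 0.012, 0, -0.005, 0, -1], [0.001, 0, 0.012, 0, -0.004, 0, -1], [0.002, 0, 0.012, 0, -0.004, 0, -1], [0.002, 0, 0.011, 0, -0.004, 0, -1], [0.003, 0, 0.012, 0, -0.004, 0, -1], [0.003, 0, 0.012, 0, -0.004, 0, -1], [0.003, 0, 0.011, 0, -0.003, 0, -1], [0.004, 0, 0.011, 0, -0.002, 0, -1]]])

```text
clock: 29.33
eef_pos: [0.4576, -0.1228, 0.1204]
ee_rot: [0.019, 0.952, 0.058, -0.299]
contact_force: [-0.5, 6.4, -0.3]
gripper_width: 0.0237
finger_force: 25.0
```

```bash
python3 -c "
from h import *
print(Ro.from_quat(np.array(arm.state()['ee_rot'])[[1,2,3,0]]).as_matrix()[:,2])"; python3 lid.py 0.01 10 35 35
```

```text
[-0.56766839 -0.07102461 -0.82018784]
t 29.33 g [ 0.4542 -0.1232  0.1154] case [-0.012   0.0946  0.1154] j [-0.34  0.76  1.56 -0.27  1.39  1.23] F [-0.5  6.4 -0.3] w 0.0237 25.0
r 0.1823731475996745 angle 0.241357409135309
[[0.004, 0, 0.01, 0, -0.001, 0, -1.0], [0.004, 0, 0.009, 0, 0, 0, -1.0], [0.004, 0, 0.01, 0, 0, 0, -1.0], [0.004, 0, 0.01, 0, 0, 0, -1.0], [0.005, 0, 0.009, 0, 0, 0, -1.0], [0.005, 0, 0.01, 0, 0, 0, -1.0], [0.005, 0, 0.009, 0, 0, 0, -1.0], [0.005, 0, 0.009, 0, 0, 0, -1.0], [0.005, 0, 0.009, 0, 0, 0, -1.0], [0.006, 0, 0.009, 0, 0, 0, -1.0]]
```

Emit:
jog_arm(plan=[[[0.004, 0, 0.01, 0, 0, 0, -1], [0.004, 0, 0.009, 0, 0, 0, -1], [0.004, 0, 0.01, 0, 0, 0, -1], [0.004, 0, 0.01, 0, 0, 0, -1], [0.005, 0, 0.009, 0, 0, 0, -1], [0.005, 0, 0.009, 0, 0, 0, -1], [0.005, 0, 0.009, 0, 0, 0, -1], [0.005, 0, 0.008, 0, 0, 0, -1], [0, 0, 0, 0, 0, 0, -1], [0, 0, 0, 0, 0, 0, -1]]])

```text
clock: 30.17
eef_pos: [0.4519, -0.1235, 0.0879]
ee_rot: [0.019, 0.952, 0.058, -0.3]
contact_force: [-2.8, 5.5, -0.5]
gripper_width: 0.0237
finger_force: 25.0
```

```bash
python3 lid.py 0.0 5 35 35; python3 - <<'E'
from h import *
T,d=snap('top','t8.png');P=cloud('top',d)
for o in(-.12,-.1,-.07):
  for x in(.03,.08,.14):
    w=np.array(case(x,o,.08));m=np.hypot(P[...,0]-w[0],P[...,1]-w[1])<.008;print(o,x,np.nanmedian(P[...,2][m]).round(4))
E
```

```text
t 30.17 g [ 0.4485 -0.1239  0.0829] case [-0.0177  0.0946  0.0829] j [-0.35  0.81  1.58 -0.27  1.32  1.24] F [-2.8  5.5 -0.5] w 0.0237 25.0
r 0.18203817283009305 angle 0.06005600237170361
[[0.003, 0, 0.005, 0, 0, 0, -1.0], [0.002, 0, 0.005, 0, 0, 0, -1.0], [0.003, 0, 0.004, 0, 0, 0, -1.0], [0.003, 0, 0.005, 0, 0, 0, -1.0], [0.003, 0, 0.004, 0, 0, 0, -1.0]]
-0.12 0.03 0.0866
-0.12 0.08 0.0822
-0.12 0.14 0.079
-0.1 0.03 0.0851
-0.1 0.08 0.0839
-0.1 0.14 0.078
-0.07 0.03 0.085
-0.07 0.08 0.0817
-0.07 0.14 0.0807
```

Emit:
jog_arm(plan=[[[0.003, 0, 0.005, 0, 0, 0, -1], [0.002, 0, 0.005, 0, 0, 0, -1], [0.003, 0, 0.004, 0, 0, 0, -1], [0.003, 0, 0.004, 0, 0, 0, -1], [0, 0, 0, 0, 0, 0, -1], [0, 0, 0, 0, 0, 0, -1]]])

```text
clock: 30.72
eef_pos: [0.4514, -0.1236, 0.0796]
ee_rot: [0.019, 0.952, 0.058, -0.3]
contact_force: [-4.0, 5.1, -0.3]
gripper_width: 0.0236
finger_force: 25.0
```

```bash
python3 lid.py 0.0 5 35 35|head -2; python3 - <<'E'
from h import *
T,d=snap('top','t9.png');P=cloud('top',d)
for x in(.03,.08,.14):
  print([float(np.nanmedian(P[...,2][np.hypot(P[...,0]-w[0],P[...,1]-w[1])<.008]).round(4)) for w in [case(x,o,.08) for o in(-.12,-.1,-.07)]])
E
```

```text
t 30.72 g [ 0.448  -0.124   0.0746] case [-0.0183  0.0946  0.0746] j [-0.35  0.82  1.58 -0.27  1.31  1.25] F [-4.   5.1 -0.3] w 0.0236 25.0
r 0.1819571090324954 angle 0.014359957538376378
[0.0792, 0.0782, 0.0783]
[0.0792, 0.0802, 0.0776]
[0.0768, 0.0763, 0.0781]
```

Nearly shut. I'll ease it down a little more until it pushes back.

Emit:
jog_arm(plan=[[[0.002, 0, 0.003, 0, 0, 0, -1], [0.002, 0, 0.003, 0, 0, 0, -1], [0, 0, 0, 0, 0, 0, -1], [0, 0, 0, 0, 0, 0, -1]]])

```text
clock: 31.1
eef_pos: [0.4514, -0.1236, 0.0781]
ee_rot: [0.019, 0.952, 0.058, -0.3]
contact_force: [-1.6, 6.4, 6.8]
gripper_width: 0.0233
finger_force: 25.0
```

Emit:
jog_arm(plan=[[[0, 0, 0, 0, 0, 0, 0.1], [0, 0, 0, 0, 0, 0, 0.1], [0, 0, 0, 0, 0, 0, 0.1], [0, 0, 0, 0, 0, 0, 0.1], [0, 0, -0.04, 0, 0, 0, 0.1], [0, 0, -0.06, 0, 0, 0, 0.1], [0, 0, -0.08, 0, 0, 0, 0.1], [-0.02, 0, -0.09, 0, 0, 0, 0.1], [0, 0, 0, 0, 0, 0, 0.1]]])

```text
clock: 31.85
eef_pos: [0.5137, -0.1195, 0.1748]
ee_rot: [0.024, 0.954, 0.058, -0.292]
contact_force: [0.6, -0.2, 1.0]
gripper_width: 0.0477
finger_force: 0.0
```

```bash
python3 - <<'E'
from h import *
st()
plan([(case(-.02,.05,.24),7.1,10,6,.1),(case(-.045,0,.20),7.1,0,5,.1)])
E
```

```text
t 31.85 g [ 0.5104 -0.1199  0.1698] case [0.0441 0.0909 0.1698] j [-0.31  0.73  1.39 -0.25  1.56  1.21] F [ 0.6 -0.2  1. ] w 0.0477 0.0
[[-0.039, 0.017, -0.009, 0.001, 0.022, 0, 0.1], [-0.039, 0.018, -0.012, 0, 0.022, 0, 0.1], [-0.038, 0.017, -0.014, 0.001, 0.023, 0, 0.1], [-0.037, 0.017, -0.017, 0, 0.022, -0.001, 0.1], [-0.035, 0.017, -0.02, 0.001, 0.022, 0, 0.1], [-0.034, 0.017, -0.022, 0.001, 0.022, 0, 0.1], [-0.009, 0.025, 0.022, 0, 0.011, 0, 0.1], [-0.011, 0.025, 0.022, 0, 0.011, 0, 0.1], [-0.01, 0.025, 0.021, 0, 0.012, 0, 0.1], [-0.012, 0.025, 0.021, 0, 0.011, 0, 0.1]]
[[-0.013, 0.026, 0.02, -0.001, 0.011, 0, 0.1]]
```

Emit:
jog_arm(plan=[[[-0.039, 0.005, -0.03, 0, 0.022, 0, 0.1], [-0.039, 0.01, -0.03, 0, 0.022, 0, 0.1], [-0.038, 0.02, -0.014, 0, 0.023, 0, 0.1], [-0.037, 0.022, -0.014, 0, 0.022, 0, 0.1], [-0.035, 0.022, -0.012, 0, 0.022, 0, 0.1], [-0.034, 0.022, -0.01, 0, 0.022, 0, 0.1], [-0.009, 0.025, 0.022, 0, 0.011, 0, 0.1], [-0.011, 0.025, 0.022, 0, 0.011, 0, 0.1], [-0.01, 0.025, 0.021, 0, 0.012, 0, 0.1], [-0.012, 0.025, 0.021, 0, 0.011, 0, 0.1]]])

```text
clock: 32.68
eef_pos: [0.437, -0.2084, 0.2143]
ee_rot: [0.004, 0.998, 0.062, -0.022]
contact_force: [0.9, 0.4, 0.2]
gripper_width: 0.0481
finger_force: 0.0
```

Emit:
jog_arm(plan=[[[-0.01, 0.02, 0.015, 0, 0.008, 0, 0.1], [0, 0, 0, 0, 0, 0, 0.1], [0, 0, 0, 0, 0, 0, 0.1]]])

```text
clock: 32.93
eef_pos: [0.4337, -0.2164, 0.2083]
ee_rot: [0.002, 0.998, 0.061, -0.011]
contact_force: [0.3, 0.6, 0.2]
gripper_width: 0.048
finger_force: 0.0
```

```bash
python3 - <<'E'
from h import *
st()
T,d=snap('top');S,_=snap('side','s9.png')
plan([(case(-.045,0,.1335),7.1,0,6,.1)])
cv2.imwrite('pics/c9.png',np.hstack([cv2.resize(T[140:250,240:350],None,fx=3.5,fy=2.9,interpolation=2),cv2.resize(S[110:220,220:340],None,fx=3,fy=2.9,interpolation=2)]))
E
```

```text
t 32.93 g [ 0.4335 -0.2164  0.2024] case [-0.044   0.0047  0.2024] j [-0.68  0.4   1.81 -0.02  0.94  0.78] F [0.3 0.6 0.2] w 0.048 0.0
[[0, 0.002, 0.029, 0, 0.001, 0, 0.1], [-0.001, 0.002, 0.029, 0, 0.001, 0, 0.1], [0, 0.002, 0.029, 0.001, 0.001, 0, 0.1], [-0.001, 0.002, 0.029, 0, 0.002, 0, 0.1], [0, 0.002, 0.028, 0, 0.001, 0, 0.1], [-0.001, 0.002, 0.029, 0, 0.001, 0, 0.1]]
```

View pics/c9.png

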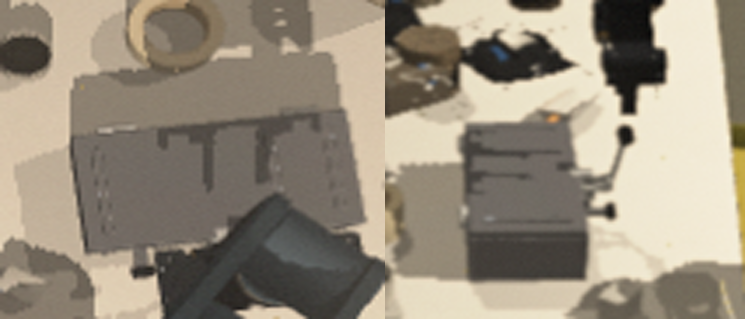

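The lid is shut. The gripper is directly above the latch grip, at side crop (626, 135).

Emit:
jog_arm(plan=[[[0, 0.002, 0.029, 0, 0.001, 0, 0.1], [-0.001, 0.002, 0.029, 0, 0.001, 0, 0.1], [0, 0.002, 0.029, 0, 0.001, 0, 0.1], [-0.001, 0.002, 0.029, 0, 0.002, 0, 0.1], [0, 0.002, 0.028, 0, 0.001, 0, 0.1], [0, 0.002, 0.029, 0, 0.001, 0, 0.1], [0, 0, 0, 0, 0, 0, -0.6], [0, 0, 0, 0, 0, 0, -1], [0, 0, 0, 0, 0, 0, -1], [0, 0, 0, 0, 0, 0, -1]]], force=20)

```text
clock: 33.87
eef_pos: [0.434, -0.2213, 0.1401]
ee_rot: [0.003, 0.998, 0.063, 0.001]
contact_force: [-0.6, -0.1, 0.0]
gripper_width: 0.0291
finger_force: 0.0
```

Emit:
jog_arm(plan=[[[0, 0, 0, 0, 0, 0, -1], [0, 0, 0, 0, 0, 0, -1]]])

```text
clock: 34.03
eef_pos: [0.4338, -0.2214, 0.1401]
ee_rot: [0.002, 0.998, 0.062, 0.001]
contact_force: [0.2, 0.2, 2.3]
gripper_width: 0.0218
finger_force: 20.0
```

```bash
python3 - <<'E'
from h import *
st()
def L(th): a=np.radians(39.6)+th; return case(.0895*np.cos(a),0,.056+.0895*np.sin(a)+.001)
plan([(L(t),7.1,0,1,-1) for t in np.linspace(1.33,0,18)])
E
```

```text
t 34.03 g [ 0.4338 -0.2214  0.1341] case [-0.0444 -0.0004  0.1341] j [-0.7   0.52  1.88 -0.    0.74  0.75] F [0.2 0.2 2.3] w 0.0218 20.0
[[0.014, -0.001, -0.009, 0.002, 0, 0, -1.0], [0.016, 0, -0.007, 0, 0, 0, -1.0], [0.016, 0, -0.005, 0, 0, 0, -1.0], [0.017, 0, -0.005, 0, 0, 0, -1.0], [0.017, 0, -0.003, 0, 0, 0, -1.0], [0.018, 0, -0.002, 0, 0, 0, -1.0], [0.017, 0, 0, 0, 0, 0, -1.0], [0.018, 0, 0.001, 0, 0, 0, -1.0], [0.017, 0, 0.003, 0, 0, 0, -1.0], [0.017, 0, 0.003, 0, 0, 0, -1.0]]
[[0.017, 0, 0.005, 0, 0, 0, -1.0], [0.016, 0, 0.007, 0, 0, 0, -1.0], [0.016, 0, 0.007, 0, 0, 0, -1.0], [0.015, 0, 0.009, 0, 0, 0, -1.0], [0.015, 0, 0.01, 0, 0, 0, -1.0], [0.013, 0, 0.011, 0, 0, 0, -1.0], [0.013, 0.001, 0.012, 0, 0, 0, -1.0], [0.011, 0, 0.013, 0, 0, 0, -1.0]]
```

Emit:
jog_arm(plan=[[[0.014, 0, -0.008, 0, 0, 0, -1], [0.016, 0, -0.007, 0, 0, 0, -1], [0.016, 0, -0.005, 0, 0, 0, -1], [0.017, 0, -0.005, 0, 0, 0, -1], [0.017, 0, -0.003, 0, 0, 0, -1], [0.018, 0, -0.002, 0, 0, 0, -1], [0.017, 0, 0, 0, 0, 0, -1], [0.018, 0, 0.001, 0, 0, 0, -1], [0.017, 0, 0.003, 0, 0, 0, -1], [0.017, 0, 0.003, 0, 0, 0, -1]]])

```text
clock: 34.87
eef_pos: [0.5004, -0.2128, 0.1485]
ee_rot: [0.002, 0.998, 0.062, 0.0]
contact_force: [-2.3, -3.3, -1.7]
gripper_width: 0.0219
finger_force: 20.0
```

Emit:
jog_arm(plan=[[[0.017, 0, 0.005, 0, 0, 0, -1], [0.016, 0, 0.007, 0, 0, 0, -1], [0.016, 0, 0.007, 0, 0, 0, -1], [0.015, 0, 0.009, 0, 0, 0, -1], [0.015, 0, 0.01, 0, 0, 0, -1], [0.013, 0, 0.011, 0, 0, 0, -1], [0.013, 0, 0.012, 0, 0, 0, -1], [0.011, 0, 0.013, 0, 0, 0, -1], [0, 0, 0, 0, 0, 0, -1], [0, 0, 0, 0, 0, 0, -1]]])

```text
clock: 35.7
eef_pos: [0.5462, -0.2071, 0.1184]
ee_rot: [0.002, 0.998, 0.062, 0.001]
contact_force: [0.9, -1.4, -4.0]
gripper_width: 0.0214
finger_force: 20.0
```

```bash
python3 -c "
from h import *
st()"
```

```text
t 35.7 g [ 0.5462 -0.2071  0.1124] case [ 0.0689 -0.      0.1124] j [-0.55  0.65  1.65 -0.    0.85  0.9 ] F [ 0.9 -1.4 -4. ] w 0.0214 20.0
```

Fully back. Release, rise, move aside, and take a last look.

Emit:
jog_arm(plan=[[[0, 0, 0, 0, 0, 0, 0.1], [0, 0, 0, 0, 0, 0, 0.1], [0, 0, 0, 0, 0, 0, 0.1], [0, 0, 0, 0, 0, 0, 0.1], [0, 0, -0.06, 0, 0, 0, 0.1], [0, 0, -0.1, 0, 0, 0, 0.1], [0, 0, -0.1, 0, 0, 0, 0.1], [-0.03, 0.08, -0.03, 0, 0, 0, 0.1], [-0.05, 0.08, 0, 0, 0, 0, 0.1], [-0.05, 0.08, 0, 0, 0, 0, 0.1]]])

```text
clock: 36.53
eef_pos: [0.5066, -0.3094, 0.2378]
ee_rot: [0.004, 0.998, 0.063, 0.002]
contact_force: [0.6, -0.4, -0.3]
gripper_width: 0.0478
finger_force: 0.0
```

Emit:
jog_arm(plan=[[[-0.05, 0.08, 0, 0, 0, 0, 0.1], [-0.05, 0.08, 0, 0, 0, 0, 0.1], [-0.05, 0.08, 0, 0, 0, 0, 0.1], [-0.05, 0.08, 0, 0, 0, 0, 0.1], [-0.05, 0.08, 0, 0, 0, 0, 0.1], [0, 0, 0, 0, 0, 0, 0.1], [0, 0, 0, 0, 0, 0, 0.1]]])

```text
clock: 37.12
eef_pos: [0.4252, -0.4814, 0.2359]
ee_rot: [0.002, 0.998, 0.06, 0.0]
contact_force: [-0.2, 1.2, -0.1]
gripper_width: 0.0482
finger_force: 0.0
```

```bash
python3 - <<'E'
from h import *
st()
T,d=snap('top');S,_=snap('side')
cv2.imwrite('pics/c10.png',np.hstack([cv2.resize(T[130:260,140:360],None,fx=1.8,fy=2.5,interpolation=2),cv2.resize(S[110:290,190:340],None,fx=2.4,fy=1.8056,interpolation=2)[:325]]))
P=cloud('top',d)
for x in(.03,.08):print([float(np.nanmedian(P[...,2][np.hypot(P[...,0]-w[0],P[...,1]-w[1])<.008]).round(4)) for w in [case(x,o,.08) for o in(-.1,.06,.1)]])
h=(P[...,2]>.1)&(np.hypot(P[...,0]-.546,P[...,1]+.206)<.03);print(P[h].mean(0),h.sum())
E
```

```text
t 37.12 g [ 0.4252 -0.4815  0.2299] case [-0.0851 -0.2573  0.2299] j [-1.02  0.56  1.4  -0.    1.17  0.43] F [-0.2  1.2 -0.1] w 0.0482 0.0
[0.0747, 0.0771, 0.0797]
[0.0767, 0.0764, 0.0773]
[ 0.53914264 -0.2066596   0.11804356] 54
```

View pics/c10.png

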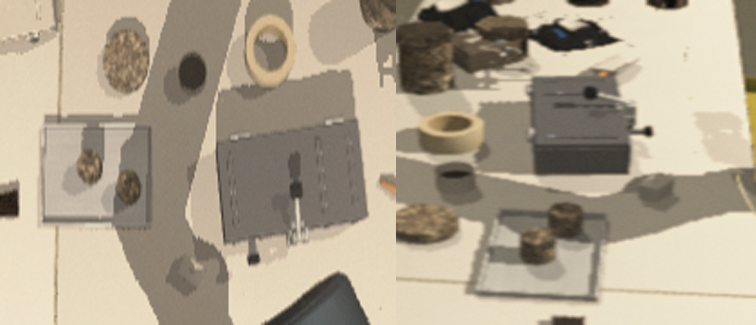

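The lid is shut, with the latch back over it at top crop (296, 190). Both cores stand in the tray, at (90, 168) and (128, 187).

```bash
python3 -c "
from station import arm
print(arm.hand_in())"
```

```text
the job is handed in; nothing more can be done
None
```

The job is handed in: both cores found in the case (the third pocket was empty) stand upright in the tray, the lid is shut and latched, and I saw nothing else disturbed in the last pictures.

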